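# Put the hammer heads away on their shadow boards

### The job

Four hammer heads without handles are scattered over the workshop bench: ball-pein, straight-pein, club and soft-faced. Put each one on the blue shadow board that shows its outline, lying flat with its eye upwards, centred on the outline and lined up with it (either way round is fine). Leave the sharpening stone and the jar where they are.

Things in the scene. Friction and masses are not known exactly. Their poses are not given: they have to be found in the camera images.
- ball_center (a point): Ball-pein hammer head, bright steel, without a handle; 90 mm long, 28 mm wide and high: a square middle block, a round flat face at -x and a ball at +x. This point is its centre, half-way up (14 mm above its underside) and half-way along; x runs along its length, z up out of the eye (a dark oblong mark on its top). Loose, lying on the bench (0.3 to 0.9 kg). Grip it across its width (y) at the centre.
- pein_center (a point): Straight-pein hammer head, green-painted steel with bright ends, without a handle; 100 mm long, 28 mm wide and high: a square block with a flat face at -x, tapering (seen from above) to a 7 mm edge at +x. This point is its centre, half-way up (14 mm above its underside) and half-way along; x runs along its length, z up out of the eye (a dark oblong mark on its top). Loose, lying on the bench (0.3 to 0.9 kg). Grip it across its width (y) at the centre.
- club_center (a point): Club hammer head, a heavy dark steel block with bright ends, without a handle; 84 mm long, 36 mm wide and high. This point is its centre, half-way up (18 mm above its underside) and half-way along; x runs along its length, z up out of the eye (a dark oblong mark on its top). Loose, lying on the bench (0.3 to 0.9 kg). Grip it across its width (y) at the centre.
- soft_center (a point): Soft-faced hammer head, an aluminium middle block 44 mm long and 34 mm wide with a red round plastic face at -x and a yellow one at +x, without a handle; 100 mm long, 36 mm high, 35 mm wide. This point is its centre, half-way up (18 mm above its underside) and half-way along; x runs along its length, z up out of the eye (a dark oblong mark on its top). Loose, lying on the bench (0.3 to 0.9 kg). Grip it across its width (y) at the centre.
- ball_board_top (a point): Fixed blue shadow board, 120 x 66 mm and 4 mm thick, painted with the white outline of the ball-pein head (ball at +x), life-size. This point is the centre of the board's top face and of the outline; x runs along the outline's length, z up.
- pein_board_top (a point): Fixed blue shadow board, 120 x 66 mm and 4 mm thick, painted with the white outline of the straight-pein head (tapered end at +x), life-size. This point is the centre of the board's top face and of the outline; x runs along the outline's length, z up.
- club_board_top (a point): Fixed blue shadow board, 120 x 66 mm and 4 mm thick, painted with the plain white rectangle, the outline of the club head, life-size. This point is the centre of the board's top face and of the outline; x runs along the outline's length, z up.
- soft_board_top (a point): Fixed blue shadow board, 120 x 66 mm and 4 mm thick, painted with the outline of the soft-faced head: white middle with a red end (-x) and a yellow end (+x), life-size. This point is the centre of the board's top face and of the outline; x runs along the outline's length, z up.
- stone_center (a point): Sharpening stone, a plain block, grey above and brown below, 110 x 44 x 25 mm, loose; not to be moved. This point is its centre; x along its length.
- jar_center (a point): Amber glass jar with an orange cap, 58 mm across and 60 mm high, loose; not to be moved. This point is its centre, half-way up. It is the tallest thing in the working area: everything else within 0.72 m of the robot and 0.45 m either side is lower.
Mind the look-alikes: they are no part of the job. What is shaped like the part that bears ball_center but purple is not meant. What is shaped like the part that bears pein_center but turquoise is not meant.

How it is judged:
By the outcome, as a careful person would: the job done as asked, in the order asked, and still so for the second after the job is handed in, with the robot touching nothing.
It also fails if it takes over 125 s, if anything falls off the work surface, if the arm or the gripper's body presses on something with over 40 N, if the wrist force passes 120 N, or if a joint passes its speed limit or range.

### The arm

A 6-joint arm with a two-finger parallel gripper is mounted at the origin on the work surface. World frame = base frame: x ahead of the robot, y to its left, z up, the work surface at z = 0. Lengths are in mm, angles in rad, forces in N, time in s.
With the tool pointing down it reaches from about 275 to 1000 mm from the base axis. Payload 8.4 kg.
Tool frame: the origin (TCP) lies at the very end of the fingers, on their centre line; the grasp point (between the pads) lies 19 mm behind it; z points along the fingers, y is the direction in which the jaws open and shut (so a half turn about z gives the same grasp; the last joint's range is limited). The gripper opens to 85 mm and grips with 20 to 120 N. Pads are 22 mm wide; open, the fingers measure 114 mm over their backs; the gripper's body (76 mm by 85 mm) begins 54 mm behind the grasp point. The pads swing forward as they close: fully open they stand 13 mm farther back than shut.
Start: joints at [1.219, 0.353, 1.633, -0, 1.155, -0.002], TCP at [214.192, 587.154, 231.281] pointing down, gripper open.
Joint ranges: [-2.63, 2.63], [-0.92, 2.1], [0.06, 2.66], [-1.3, 4.44], [0, 2.69], [-3.02, 3.02]. Speed limits (rad/s): [2.22, 2.22, 2.79, 3.14, 3.14, 3.14].

### API

Orientations are given as [roll, pitch, yaw] about the fixed x, y, z axes, in that order (R = Rz(yaw) Ry(pitch) Rx(roll)).
In Python, from rig import r gives the robot as it stands.
- The arm moves only by the tool jog_arm, never from a script. Its argument "moves" is a list of rows, each an object with "grip": the gripper command: -1 is fully open, 1 is shut, values between are in proportion; "translation": the shift along the tool's x, y, z in m, a list of three; "twist": the turn, a rotation vector about the tool's x, y, z in rad, a list of three. In form: [{"grip": grip, "translation": [dx, dy, dz], "twist": [ax, ay, az]}, ...]. A call has 1 to 10 rows; each row shifts and turns the commanded pose from where the row before left it, along the tool's axes as they then stand; what a row does not reach is not made up. A row lasts 1/12 s, in which the tool goes at most 41.7 mm and 7.16 degrees, less where a joint would pass 70% of its speed; a pose out of reach is approached as far as the arm can. A call with a gripper value outside its range is refused whole. The fingers move at their own pace and stop on an object; "squeeze" is the grip in N (left out, the last holds). Time passes only in rows, so rows that do not move let the fingers close. It gives the time, the measured TCP pose, the force and the opening at its end, in the units of the state.
- r.sense(): the state, without advancing time (a new reading comes with each control period).
- r.grab_frame(name): name is "scene" or "top" or "wrist"; returns (picture, depth): 480x640x3 uint8, red, green, blue; 480x640 float32, mm along the optical axis (not along the pixel's ray), 0 where there is no reading.
- r.calibration(name): a dict with "fx", "fy", "cx", "cy" (pixels), "R" (3x3) and "t" (3): a world point X has camera coordinates R X + t. Camera axes: x right, y down, z forward; pixel columns grow to the right and rows downward; lengths in mm; the calibration is good to about 2 mm. A picture is of the moment at which its call begins: read the wrist's pose just before it. calibration takes no time and is no camera call; for the wrist camera it gives the pose at the moment of the call.
- r.sign_off(): hands the job in, once; it reports no verdict.
The state is a dict: "clock": time; "qpos": joint angles; "qvel": joint speeds; "joint_efforts": joint torques, N m; "eef_pos": TCP position; "tcp_rot": TCP orientation; "contact_force": force on the tool from outside, world axes, zero at the start; "wrist_torque": the same for the moment, N m; "opening": opening from 0.0 (shut) to 1.0 (fully open).
Only numpy, scipy, OpenCV 4.12 (cv2) and the standard library are available. Lean on these libraries where they do the work, as an engineer would, in place of code of your own. Each camera call takes 0.05 s, during which the arm holds its last target.

## Working session

There is one attempt and no reset: what is moved stays moved. The work goes in short steps, Python scripts to look and compute and a tool call to move; the robot and the scene stay as the last step left them, time stands still between calls to the robot, and variables do not carry over. Pictures are saved under pics/ and viewed, and the job is handed in when it is done.

Besides the shell and the picture viewer there is one more tool, called after "Call:" as a command line: name --argument value ..., lists and objects as JSON in quotes. jog_arm: Moves the arm, as the interface text tells. Its arguments: {"type":"object","properties":{"moves":{"type":"array"},"squeeze":{"type":"number"}},"required":["moves"]}

```bash
ls; mkdir -p pics; python3 - <<'E'
from rig import r
import cv2
s=r.sense(); print(s)
for n in ("scene","top"):
    p,d=r.grab_frame(n); cv2.imwrite(f"pics/{n}0.png",p[:,:,::-1]); 
    import numpy as np
    np.save(f"pics/{n}0d.npy",d)
    print(n,r.calibration(n))
print(r.calibration("wrist"))
E
```

```text
pics
{'clock': 0.0, 'qpos': array([ 1.21862021e+00,  3.53672417e-01,  1.63413153e+00,  1.36776818e-05,
        1.15519449e+00, -2.40756727e-03]), 'qvel': array([ 0.00095714,  0.00081448,  0.00101769, -0.00103481,  0.00040292,
       -0.00078608]), 'joint_efforts': array([ 6.26371766e-04, -6.05248117e+01, -3.42061186e+01, -5.97500298e-05,
        9.34976677e-03, -5.75636093e-06]), 'eef_pos': array([214.01205119, 586.71221463, 230.54763727]), 'tcp_rot': array([-3.14018691e+00, -1.58900439e-05,  2.79181857e+00]), 'contact_force': array([-0.54995265, -0.36135684, -0.44047552]), 'wrist_torque': array([-0.00563549,  0.05993944, -0.00358889]), 'opening': 1.0017494296499556}
scene {'fx': 450.5820392775455, 'fy': 450.5820392775455, 'cx': 319.8289069068399, 'cy': 231.06176016600446, 'R': array([[ 0.517932  ,  0.85529232, -0.01488289],
       [ 0.71601364, -0.44297857, -0.5395317 ],
       [-0.46805012,  0.26878437, -0.84183374]]), 't': array([-269.67456941, -342.0451599 , 1381.34042481])}
top {'fx': 592.6870162343511, 'fy': 592.6870162343511, 'cx': 324.5621386151986, 'cy': 233.6607192754507, 'R': array([[-0.01322009, -0.9998444 , -0.01167929],
       [-0.98880928,  0.01480822, -0.14844839],
       [ 0.14859825,  0.00958609, -0.98885119]]), 't': array([  18.92486149,  505.04831116, 1079.03736615])}
{'fx': 420.8795405298669, 'fy': 420.8795405298669, 'cx': 315.10986848467394, 'cy': 243.46826020143877, 'R': array([[ 0.34243353,  0.93954073, -0.00157689],
       [ 0.88949047, -0.32365036,  0.32257889],
       [ 0.30256565, -0.11186446, -0.94654127]]), 't': array([-624.68636971,  -43.55105585,  381.54699488])}
```

View pics/top0.png

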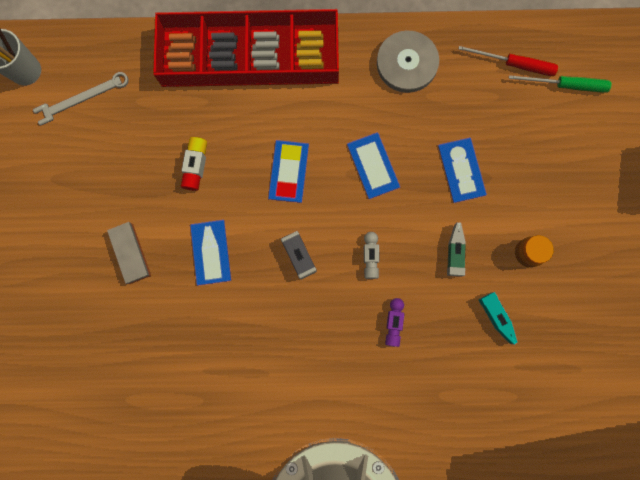

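View pics/scene0.png

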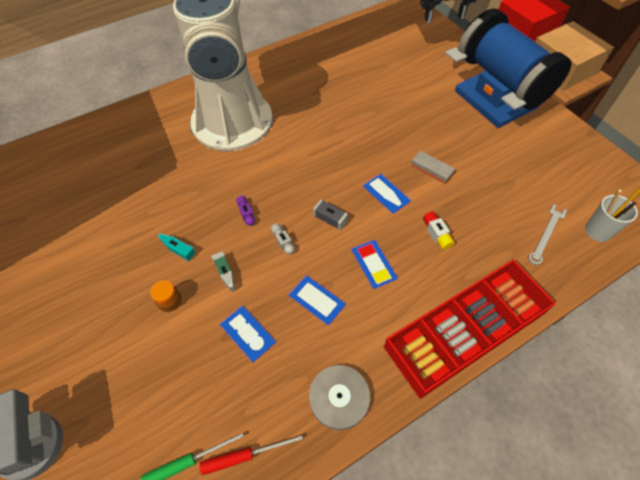

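The top view shows everything needed. From left to right, soft head is at about (193,164) with its board at (289,171), the club board is at (373,165) and the ball board at (462,170). The stone is at (128,253), the pein board at (210,252), club at (299,254), ball at (371,255), pein at (457,249) and jar at (535,251). The decoys are at (395,322), purple, and (498,318), turquoise. Next I'll measure them.

```bash
cat > h.py <<'E'
import numpy as np, cv2
def pix2world(K,u,v,z):
    R=K["R"];t=K["t"]; d=R.T@np.array([(u-K["cx"])/K["fx"],(v-K["cy"])/K["fy"],1.]); c=-R.T@t
    return (c+d*(z-c[2])/d[2])
def cloud(K,d):
    v,u=np.mgrid[0:480,0:640]
    P=np.stack([(u-K["cx"])/K["fx"]*d,(v-K["cy"])/K["fy"]*d,d],-1)
    return (P-K["t"])@K["R"]
def blob(mask,K,z,near,ext=None):
    # contour -> world plane z -> minAreaRect, blob closest to pixel near
    cs,_=cv2.findContours(mask.astype(np.uint8),cv2.RETR_EXTERNAL,cv2.CHAIN_APPROX_NONE)
    cs=[c for c in cs if cv2.contourArea(c)>60]
    c=min(cs,key=lambda c:np.hypot(*(c[:,0].mean(0)-near)))
    w=np.array([pix2world(K,*p,z)[:2] for p in c[:,0].astype(float)],np.float32)
    (cx,cy),(a,b),ang=cv2.minAreaRect(w)
    if a<b: a,b,ang=b,a,ang+90
    return np.round([cx,cy,a,b,(ang+90)%180-90],1)
E
python3 - <<'E'
from rig import r
from h import *
K=r.calibration("top"); p=cv2.imread("pics/top0.png"); d=np.load("pics/top0d.npy")
W=cloud(K,d)
print("bench z",np.median(W[340:380,250:380,2]), W[300:350,250:350,2].std())
hsv=cv2.cvtColor(p,cv2.COLOR_BGR2HSV)
m=((hsv[...,0]>100)&(hsv[...,0]<125)&(hsv[...,1]>150)&(hsv[...,2]>60))
m=cv2.morphologyEx(m.astype(np.uint8),cv2.MORPH_CLOSE,np.ones((3,3)))
for n,px in dict(ball=(462,170),pein=(210,252),club=(373,165),soft=(289,171)).items():
    print("board",n,blob(m,K,4,px))
hm=(W[...,2]>9)&(d>0)
for n,px,h in [("ball",(371,255),28),("pein",(457,249),28),("club",(299,254),36),("soft",(193,164),36),("stone",(128,253),25),("jar",(535,251),60),("purp",(395,322),28),("turq",(498,318),28)]:
    u,v=px
    w=W[v-10:v+10,u-10:u+10,2]
    print(n,blob(hm,K,h/2,px),"top z",np.percentile(w,90).round(1))
big=cv2.resize(p[130:350,100:560],None,fx=1.7,fy=1.7,interpolation=cv2.INTER_CUBIC); cv2.imwrite("pics/topcrop.png",big)
E
```

```text
bench z -1.4580564916535748 56.00496377439172
board ball [ 634.  -259.5  117.7   65.1   12.4]
board pein [477.9 234.4 117.4  64.8   7.3]
board club [646.1 -85.  117.7  64.4  20.1]
board soft [636.8  82.2 117.9  64.4  -7.3]
ball [466.5 -76.3  88.6  26.8  -1.3] top z 28.8
pein [ 476.7 -240.2  103.    31.6   -4.7] top z 28.6
club [468.9  62.8  87.4  36.4  24.9] top z 37.1
soft [652.3 267.7 105.7  41.1  -7.6] top z 36.9
stone [478.7 391.3 113.9  48.6  20.6] top z 26.1
jar [ 468.7 -382.1   70.9   56.   -72.5] top z 60.6
purp [ 339.8 -118.    89.5   29.6   -8. ] top z 28.4
turq [ 341.9 -315.7  102.6   33.    27.3] top z 28.5
```

View pics/topcrop.png

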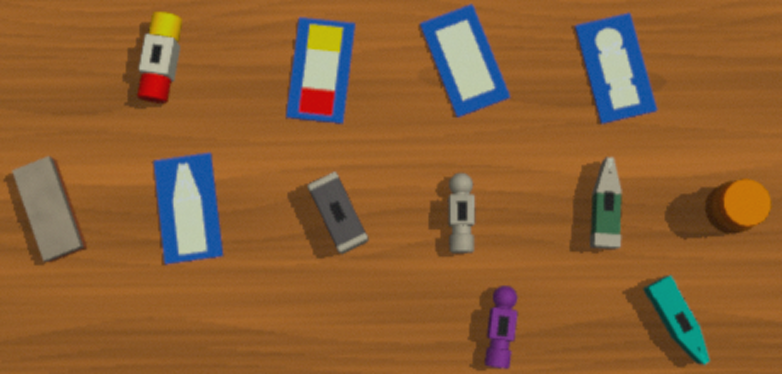

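```bash
cat >> h.py <<'E'
from scipy.spatial.transform import Rotation as Ro
def plan(s,target,yawdeg):
    R=Ro.from_euler('xyz',s["tcp_rot"]).as_matrix()
    dl=R.T@(np.array(target)-s["eef_pos"])
    Rt=Ro.from_euler('xyz',[np.pi,0,np.deg2rad(yawdeg)]).as_matrix()
    tw=Ro.from_matrix(R.T@Rt).as_rotvec()
    print("clock",round(s["clock"],2),"pos",s["eef_pos"].round(1),"yaw",np.rad2deg(s["tcp_rot"]).round(2),"q",s["qpos"].round(2),"F",s["contact_force"].round(1),"open",round(s["opening"],3))
    print("local dl mm",dl.round(1),"twist",tw.round(4),"rows@36",np.linalg.norm(dl)/36, "rows rot@.11",np.linalg.norm(tw)/.11)
E
python3 - <<'E'
from rig import r
from h import *
s=r.sense(); K=r.calibration("wrist")
R=Ro.from_euler('xyz',s["tcp_rot"]).as_matrix()
c=-K["R"].T@K["t"]; print("cam in tool",(R.T@(c-s["eef_pos"])).round(1)); print("cam axes in tool\n",(K["R"]@R).round(3))
plan(s,[652,268,230],172)
K=r.calibration("top"); p=cv2.imread("pics/top0.png"); d=np.load("pics/top0d.npy"); W=cloud(K,d)
print("cam",-K["R"].T@K["t"])
g=cv2.cvtColor(p,cv2.COLOR_BGR2GRAY)
for n,(u,v),h in [("ball",(371,255),28),("pein",(457,249),28),("club",(299,254),36),("soft",(193,164),36)]:
    sl=(slice(v-50,v+50),slice(u-50,u+50)); q=W[sl].reshape(-1,3); q=q[q[:,2]>h-3]
    q=q[np.abs(q[:,:2]-np.median(q[:,:2],0)).max(1)<60]
    pc=np.linalg.svd(q[:,:2]-q[:,:2].mean(0))[2][0] if len(q)<5000 else None
    a=np.rad2deg(np.arctan2(pc[1],pc[0])); a=(a+90)%180-90
    rr=cv2.minAreaRect(q[:,:2].astype(np.float32))
    # eye: darkest blob
    cr=g[v-9:v+9,u-9:u+9].astype(float); m=cr<np.percentile(cr,12)
    yy,xx=np.nonzero(m); eu,ev=u-9+np.median(xx),v-9+np.median(yy)
    print(n,"topcentroid",q[:,:2].mean(0).round(1),"pca",a.round(1),"rect",np.round(rr[0],1),np.round(rr[1],1),round(rr[2],1),"eye",eu,ev,pix2world(K,eu,ev,h).round(1))
E
```

```text
cam in tool [  82.1    0.5 -143.6]
cam axes in tool
 [[ 0.     1.     0.   ]
 [-0.947  0.    -0.323]
 [-0.323 -0.     0.947]]
clock 0.1 pos [214.1 586.8 230.6] yaw [-179.93   -0.    159.96] q [ 1.22  0.35  1.63  0.    1.16 -0.  ] F [0.  0.3 0.2] open 1.003
local dl mm [-520.7 -149.4    0.8] twist [-1.200e-03 -1.000e-04 -2.102e-01] rows@36 15.045990732035314 rows rot@.11 1.9109075044314332
cam [3.39303586e+02 1.09929948e+00 1.14220202e+03]
ball topcentroid [465.3 -75.5] pca -0.4 rect [465.1 -75.5] [26.6 83.9] 88.9 eye 371.0 254.0 [466.6 -75.3  28. ]
pein topcentroid [ 465.8 -238.4] pca -4.5 rect [ 471.9 -238.7] [28.2 92.5] 85.4 eye 457.0 248.0 [ 475.6 -237.9   28. ]
club topcentroid [467.3  61.9] pca 25.5 rect [467.8  62.4] [84.5 35.5] 24.6 eye 298.0 254.0 [467.6  62.2  36. ]
soft topcentroid [650.5 266.5] pca -9.6 rect [650.6 266.9] [33.8 99.9] 80.8 eye 191.0 161.0 [651.  267.5  36. ]
```

Call:
jog_arm --moves '[{"grip": -1, "translation": [-0.0347, -0.01, 0], "twist": [0, 0, 0]}, {"grip": -1, "translation": [-0.0347, -0.01, 0], "twist": [0, 0, 0]}, {"grip": -1, "translation": [-0.0347, -0.01, 0], "twist": [0, 0, 0]}, {"grip": -1, "translation": [-0.0347, -0.01, 0], "twist": [0, 0, 0]}, {"grip": -1, "translation": [-0.0347, -0.01, 0], "twist": [0, 0, 0]}, {"grip": -1, "translation": [-0.0347, -0.01, 0], "twist": [0, 0, 0]}, {"grip": -1, "translation": [-0.0347, -0.01, 0], "twist": [0, 0, 0]}, {"grip": -1, "translation": [-0.0347, -0.01, 0], "twist": [0, 0, 0]}, {"grip": -1, "translation": [-0.0347, -0.01, 0], "twist": [0, 0, 0]}, {"grip": -1, "translation": [-0.0347, -0.01, 0], "twist": [0, 0, 0]}]' --squeeze 60

```text
clock: 0.93
eef_pos: [507.0, 372.8, 231.0]
tcp_rot: [-3.141, -0.0, 2.792]
contact_force: [1.1, 0.8, -0.8]
opening: 1.001
```

Call:
jog_arm --moves '[{"grip": -1, "translation": [-0.0347, -0.01, 0.012], "twist": [0, 0, 0]}, {"grip": -1, "translation": [-0.0347, -0.01, 0.012], "twist": [0, 0, 0]}, {"grip": -1, "translation": [-0.0347, -0.01, 0.012], "twist": [0, 0, 0]}, {"grip": -1, "translation": [-0.0347, -0.01, 0.012], "twist": [0, 0, 0]}, {"grip": -1, "translation": [-0.0347, -0.01, 0.012], "twist": [0, 0, 0]}, {"grip": -1, "translation": [0, 0, 0.01], "twist": [0, 0, -0.097]}, {"grip": -1, "translation": [0, 0, 0.01], "twist": [0, 0, -0.097]}, {"grip": -1, "translation": [0, 0, 0], "twist": [0, 0, 0]}, {"grip": -1, "translation": [0, 0, 0], "twist": [0, 0, 0]}]'

```text
clock: 1.68
eef_pos: [651.1, 267.5, 150.4]
tcp_rot: [-3.141, -0.002, 2.983]
contact_force: [0.3, -0.1, 0.1]
opening: 0.999
```

```bash
cat > look.py <<'E'
import sys
from rig import r
from h import *
def look(name,pts):
    K=r.calibration("wrist"); s=r.sense(); p,d=r.grab_frame("wrist")
    cv2.imwrite(f"pics/{name}.png",p[:,:,::-1]); np.savez(f"pics/{name}.npz",d=d,**{k:K[k] for k in K},pos=s["eef_pos"],rot=s["tcp_rot"])
    return K,s,p,d
E
python3 - <<'E'
from look import *
K,s,p,d=look("w_soft",[]); plan(s,[651,267,120],171); W=cloud(K,d)
q=W[(W[...,2]>32)&(W[...,2]<45)]; q=q[np.hypot(q[:,0]-651,q[:,1]-267)<62]
print(len(q),cv2.minAreaRect(q[:,:2].astype(np.float32)),q.mean(0))
E
```

```text
clock 1.68 pos [651.1 267.5 150.4] yaw [-1.7994e+02 -1.0000e-01  1.7089e+02] q [ 0.39  0.55  1.51  0.    1.08 -1.02] F [ 0.3 -0.1  0.1] open 0.999
local dl mm [ 0.  -0.5 30.4] twist [-0.001  -0.0018 -0.0018] rows@36 0.8437190820049163 rows rot@.11 0.025292232683108273
6214 ((653.4370727539062, 267.2502746582031), (34.00434112548828, 99.89366912841797), 81.00222778320312) [650.33448358 267.71493112  35.99748377]
```

View pics/w_soft.png

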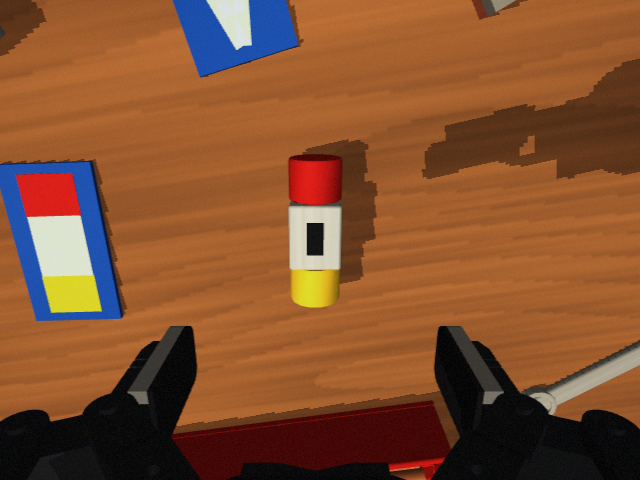

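The soft head is centred at column 315 and parallel to the fingers, with its eye at (315,238). Its board, at (68,243), is in the same view, so I'll measure both with the same camera.

```bash
cat >> h.py <<'E'
def bluemask(bgr):
    hsv=cv2.cvtColor(bgr,cv2.COLOR_BGR2HSV)
    return ((hsv[...,0]>100)&(hsv[...,0]<125)&(hsv[...,1]>150)&(hsv[...,2]>60))
E
python3 - <<'E'
from h import *
z=np.load("pics/w_soft.npz"); K={k:z[k] for k in z}
p=cv2.imread("pics/w_soft.png")
print("eye",pix2world(K,315,238.5,36))
print("board",blob(bluemask(p),K,4,(68,243)))
# corners by eye
for c in [(0,165),(92,162),(122,317),(36,320)]: print(pix2world(K,*c,4).round(1))
E
```

```text
eye [653.47527004 267.19943838  36.        ]
board [640.1  81.9 120.4  66.3  -7.4]
[577.5  60.7   4. ]
[585.5 123.7   4. ]
[703.3 107.9   4. ]
[695.3  41.1   4. ]
```

Call:
jog_arm --moves '[{"grip": -1, "translation": [-0.001, 0, 0.03], "twist": [0, 0, 0]}, {"grip": -1, "translation": [0, 0, 0.035], "twist": [0, 0, 0]}, {"grip": -1, "translation": [0, 0, 0.035], "twist": [0, 0, 0]}, {"grip": -1, "translation": [0, 0, 0.03], "twist": [0, 0, 0]}, {"grip": -1, "translation": [0, 0, 0.0145], "twist": [0, 0, 0]}, {"grip": 0, "translation": [0, 0, 0], "twist": [0, 0, 0]}, {"grip": 1, "translation": [0, 0, 0], "twist": [0, 0, 0]}, {"grip": 1, "translation": [0, 0, 0], "twist": [0, 0, 0]}, {"grip": 1, "translation": [0, 0, 0], "twist": [0, 0, 0]}, {"grip": 1, "translation": [0, 0, 0], "twist": [0, 0, 0]}]' --squeeze 60

```text
clock: 2.57
eef_pos: [654.5, 268.2, 9.6]
tcp_rot: [3.14, 0.004, 2.986]
contact_force: [-2.1, -2.5, 6.8]
opening: 0.391
```

Call:
jog_arm --moves '[{"grip": 1, "translation": [0, 0, 0], "twist": [0, 0, 0]}, {"grip": 1, "translation": [0, 0, 0], "twist": [0, 0, 0]}, {"grip": 1, "translation": [0, 0, 0], "twist": [0, 0, 0]}, {"grip": 1, "translation": [0, 0, 0], "twist": [0, 0, 0]}]'

```text
clock: 2.9
eef_pos: [654.5, 268.2, 9.5]
tcp_rot: [3.14, 0.003, 2.986]
contact_force: [-0.7, -1.7, 7.9]
opening: 0.385
```

```bash
python3 - <<'E'
from look import *
K,s,p,d=look("w_soft_g",[]); plan(s,[640,82,80],172.6)
E
```

```text
clock 2.9 pos [654.5 268.2   9.5] yaw [179.89   0.2  171.06] q [ 0.39  0.72  1.57 -0.    0.85 -1.03] F [-0.7 -1.7  7.9] open 0.385
local dl mm [ -14.9 -186.   -70.7] twist [ 0.0018  0.0034 -0.0268] rows@36 5.544428666738946 rows rot@.11 0.2465367413869904
```

View pics/w_soft_g.png

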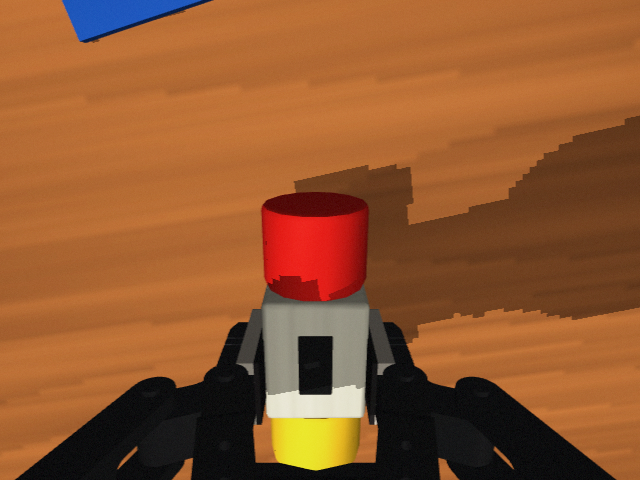

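Call:
jog_arm --moves '[{"grip": 1, "translation": [0, 0, -0.015], "twist": [0, 0, 0]}, {"grip": 1, "translation": [0, 0, -0.025], "twist": [0, 0, 0]}, {"grip": 1, "translation": [0, 0, -0.03], "twist": [0, 0, 0]}, {"grip": 1, "translation": [0, 0, 0], "twist": [0, 0, 0]}, {"grip": 1, "translation": [0, 0, 0], "twist": [0, 0, 0]}]'

```text
clock: 3.37
eef_pos: [654.1, 268.3, 79.7]
tcp_rot: [3.139, 0.004, 2.986]
contact_force: [0.1, -0.5, -5.2]
opening: 0.389
```

```bash
python3 - <<'E'
from look import *
K,s,p,d=look("w_soft_l",[]); plan(s,[640,82,80],172.6)
E
```

```text
clock 3.37 pos [654.1 268.3  79.7] yaw [179.87   0.22 171.07] q [ 0.39  0.63  1.55  0.    0.96 -1.03] F [ 0.1 -0.5 -5.2] open 0.389
local dl mm [ -15.  -186.2   -0.7] twist [ 0.0023  0.0038 -0.0268] rows@36 5.189277950812793 rows rot@.11 0.246741652166503
```

View pics/w_soft_l.png

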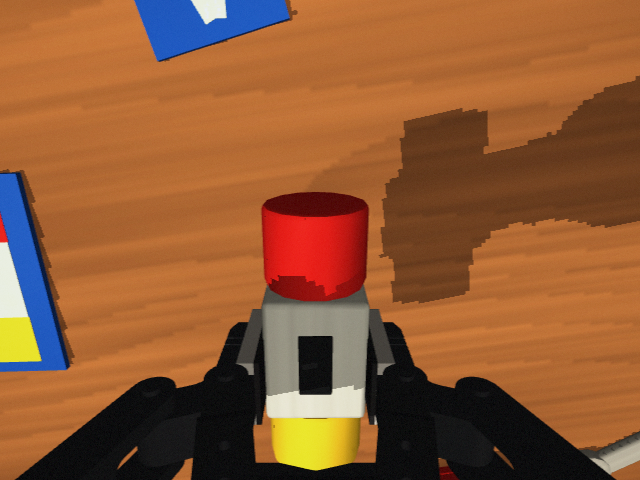

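```bash
cat >> h.py <<'E'
def intool(z,P):
    R=Ro.from_euler('xyz',z["rot"]).as_matrix(); return (P-z["pos"])@R
E
python3 - <<'E'
from h import *
z=np.load("pics/w_soft_l.npz"); K={k:z[k] for k in z}
W=cloud(K,z["d"]); T=intool(z,W)
print("depth top",[ (v,T[v,316].round(1)) for v in (310,320,330,340,350,365,385,400,410)])
print("eye corners",[T[v,u].round(1) for u,v in ((299,336),(332,336),(299,394),(332,394),(316,365))])
E
```

```text
depth top [(310, array([ 21. ,   0.6, -27.9])), (320, array([ 17.5,   0.6, -28. ])), (330, array([ 13.5,   0.6, -27.1])), (340, array([  9.9,   0.6, -27. ])), (350, array([  6.8,   0.6, -28. ])), (365, array([  1.1,   0.6, -27.8])), (385, array([ -6.6,   0.6, -27.8])), (400, array([-12.4,   0.6, -28. ])), (410, array([-16.2,   0.6, -28.3]))]
eye corners [array([ 11.8,  -4.8, -27.8]), array([ 12. ,   5.6, -28.2]), array([-11. ,  -5.1, -26.7]), array([-10.2,   5.9, -27.7]), array([  1.1,   0.6, -27.8])]
```

Call:
jog_arm --moves '[{"grip": 1, "translation": [-0.0026, -0.0311, -0.003], "twist": [0, 0, 0]}, {"grip": 1, "translation": [-0.0026, -0.0311, -0.003], "twist": [0, 0, 0]}, {"grip": 1, "translation": [-0.0026, -0.0311, -0.003], "twist": [0, 0, 0]}, {"grip": 1, "translation": [-0.0026, -0.0311, -0.003], "twist": [0, 0, 0]}, {"grip": 1, "translation": [-0.0026, -0.0311, -0.003], "twist": [0, 0, 0]}, {"grip": 1, "translation": [-0.0026, -0.0311, -0.003], "twist": [0, 0, 0]}, {"grip": 1, "translation": [0, 0, 0], "twist": [0.002, 0.004, -0.027]}, {"grip": 1, "translation": [0, 0, 0], "twist": [0, 0, 0]}, {"grip": 1, "translation": [0, 0, 0], "twist": [0, 0, 0]}]'

```text
clock: 4.17
eef_pos: [638.3, 80.7, 93.5]
tcp_rot: [-3.139, -0.006, 3.011]
contact_force: [-0.0, 0.3, -4.2]
opening: 0.385
```

```bash
python3 - <<'E'
from look import *
K,s,p,d=look("w_soft_b",[]); plan(s,[640.8,81.3,13],172.6)
m=bluemask(p[:,:,::-1].copy()); ys,xs=np.nonzero(m[:380]); print(xs.min(),xs.max(),ys.min(),ys.max())
E
```

```text
clock 4.17 pos [638.3  80.7  93.5] yaw [-179.88   -0.35  172.53] q [ 0.12  0.53  1.69 -0.    0.92 -1.32] F [-0.   0.3 -4.2] open 0.385
local dl mm [-2.9  1.  80.5] twist [-0.0022 -0.0061 -0.0012] rows@36 2.238235595050722 rows rot@.11 0.05987511824958301
0 639 0 379
```

View pics/w_soft_b.png

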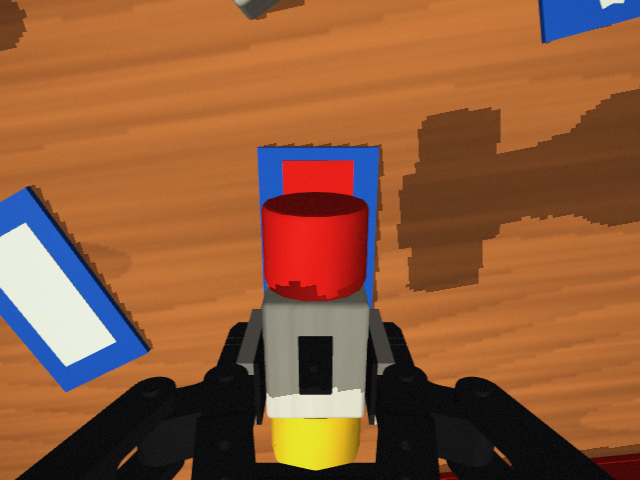

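The held head is over its board. The board's near corners are at (258,148) and (380,148), and I'll use them to correct the target.

```bash
cat >> h.py <<'E'
def fromedge(K,c1,c2):
    a=pix2world(K,*c1,4.);b=pix2world(K,*c2,4.); m=(a+b)/2; e=(b-a)[:2]; n=np.array([-e[1],e[0]])/np.linalg.norm(e)
    if n[0]<0:n=-n
    print("corners",a.round(1),b.round(1),"len",np.linalg.norm(e).round(1),"centre",(m[:2]+60*n).round(1),"ang",np.rad2deg(np.arctan2(n[1],n[0])).round(2))
E
python3 - <<'E'
from h import *
z=np.load("pics/w_soft_b.npz"); K={k:z[k] for k in z}
fromedge(K,(258,147.5),(380.5,147.5))
g=cv2.imread("pics/w_soft_b.png"); cv2.imwrite("pics/c1.png",cv2.resize(g[130:210,240:400],None,fx=5,fy=5,interpolation=cv2.INTER_NEAREST))
E
```

```text
corners [576.7  57.5   4. ] [585.3 123.6   4. ] len 66.6 centre [640.5  82.8] ang -7.44
```

View pics/c1.png

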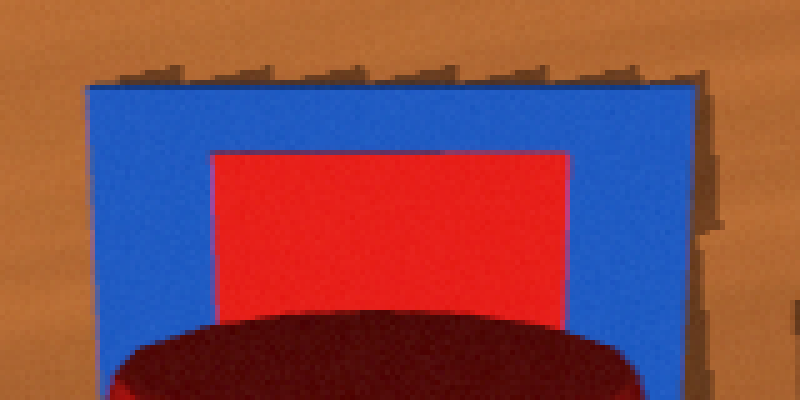

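Call:
jog_arm --moves '[{"grip": 1, "translation": [-0.0026, 0.0017, 0.02], "twist": [-0.002, -0.005, 0]}, {"grip": 1, "translation": [0, 0, 0.025], "twist": [0, 0, 0]}, {"grip": 1, "translation": [0, 0, 0.02], "twist": [0, 0, 0]}, {"grip": 1, "translation": [0, 0, 0.01], "twist": [0, 0, 0]}, {"grip": 1, "translation": [0, 0, 0], "twist": [0, 0, 0]}, {"grip": 1, "translation": [0, 0, 0], "twist": [0, 0, 0]}]'

```text
clock: 4.72
eef_pos: [641.6, 82.9, 19.4]
tcp_rot: [-3.141, -0.0, 3.013]
contact_force: [1.2, -0.2, -3.9]
opening: 0.384
```

```bash
python3 - <<'E'
from look import *
plan(r.sense(),[641.1,82.1,12],172.6)
E
```

```text
clock 4.72 pos [641.6  82.9  19.4] yaw [-1.7999e+02 -1.0000e-02  1.7266e+02] q [ 0.13  0.63  1.72 -0.    0.79 -1.32] F [ 1.2 -0.2 -3.9] open 0.384
local dl mm [ 0.4 -0.9  7.4] twist [-0.0002 -0.0003  0.001 ] rows@36 0.206090901551269 rows rot@.11 0.009763984578739388
```

Now I'll set it down gently, release it and rise.

Call:
jog_arm --moves '[{"grip": 1, "translation": [0.0004, -0.0009, 0.004], "twist": [0, 0, 0]}, {"grip": 1, "translation": [0, 0, 0.003], "twist": [0, 0, 0]}, {"grip": 1, "translation": [0, 0, 0], "twist": [0, 0, 0]}, {"grip": 1, "translation": [0, 0, 0], "twist": [0, 0, 0]}]'

```text
clock: 5.05
eef_pos: [642.2, 81.5, 13.6]
tcp_rot: [3.141, 0.003, 3.013]
contact_force: [0.7, 0.9, -1.2]
opening: 0.386
```

Call:
jog_arm --moves '[{"grip": 0.1, "translation": [0, 0, 0], "twist": [0, 0, 0]}, {"grip": -0.1, "translation": [0, 0, 0], "twist": [0, 0, 0]}, {"grip": -0.3, "translation": [0, 0, 0], "twist": [0, 0, 0]}, {"grip": -0.5, "translation": [0, 0, 0], "twist": [0, 0, 0]}, {"grip": -0.5, "translation": [0, 0, -0.02], "twist": [0, 0, 0]}, {"grip": -1, "translation": [0, 0, -0.035], "twist": [0, 0, 0]}, {"grip": -1, "translation": [0, 0, -0.035], "twist": [0, 0, 0]}, {"grip": -1, "translation": [0, 0, -0.035], "twist": [0, 0, 0]}, {"grip": -1, "translation": [0, 0, 0], "twist": [0, 0, 0]}, {"grip": -1, "translation": [0, 0, 0], "twist": [0, 0, 0]}]'

```text
clock: 5.88
eef_pos: [643.0, 81.6, 140.5]
tcp_rot: [3.14, 0.006, 3.013]
contact_force: [-0.5, 1.0, 0.3]
opening: 0.997
```

```bash
python3 - <<'E'
from look import *
K,s,p,d=look("w_soft_p",[]); plan(s,[469,62.5,150],205)
W=cloud(K,d)
q=W[(W[...,2]>36)&(W[...,2]<48)]; q=q[np.hypot(q[:,0]-641,q[:,1]-82)<62]
print(len(q),cv2.minAreaRect(q[:,:2].astype(np.float32)),q.mean(0))
print("board",blob(bluemask(p[:,:,::-1].copy()),K,4,(315,240)))
E
```

```text
clock 5.88 pos [643.   81.6 140.5] yaw [179.93   0.33 172.62] q [ 0.12  0.48  1.66 -0.    1.   -1.32] F [-0.5  1.   0.3] open 0.997
local dl mm [170.1 -41.3 -10.6] twist [-4.000e-04  6.000e-03 -5.651e-01] rows@36 4.869880768692953 rows rot@.11 5.137842094921328
6942 ((641.3977661132812, 81.96920776367188), (34.012447357177734, 100.39328002929688), 82.89012908935547) [637.98597038  82.38777485  39.98890804]
board [640.   82.1 119.8  65.6  -7.3]
```

View pics/w_soft_p.png

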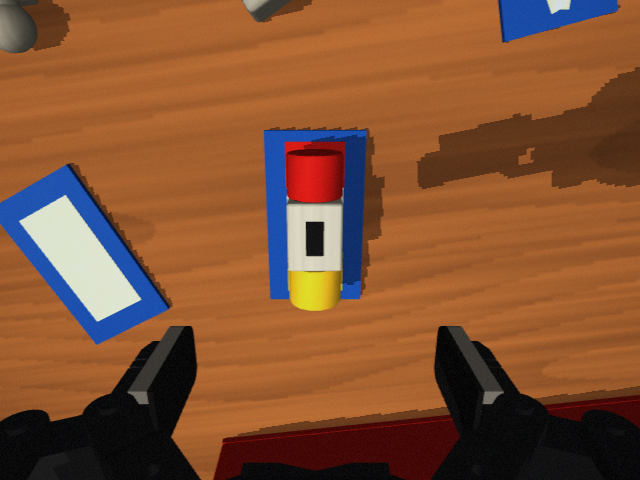

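The soft head sits within about 1.5 mm and 0.3° of its board. The club head is next.

Call:
jog_arm --moves '[{"grip": -1, "translation": [0.0337, -0.0083, 0], "twist": [0, 0.006, 0]}, {"grip": -1, "translation": [0.0337, -0.0083, 0], "twist": [0, 0, 0]}, {"grip": -1, "translation": [0.0337, -0.0083, 0], "twist": [0, 0, 0]}, {"grip": -1, "translation": [0.0337, -0.0083, 0], "twist": [0, 0, 0]}, {"grip": -1, "translation": [0.0337, -0.0083, 0], "twist": [0, 0, 0]}, {"grip": -1, "translation": [0, 0, 0], "twist": [0, 0, -0.113]}, {"grip": -1, "translation": [0, 0, 0], "twist": [0, 0, -0.113]}, {"grip": -1, "translation": [0, 0, 0], "twist": [0, 0, -0.113]}, {"grip": -1, "translation": [0, 0, 0], "twist": [0, 0, -0.113]}, {"grip": -1, "translation": [0, 0, 0], "twist": [0, 0, -0.113]}]'

```text
clock: 6.77
eef_pos: [467.6, 61.8, 136.9]
tcp_rot: [3.138, -0.007, -2.7]
contact_force: [-0.2, -0.5, 0.2]
opening: 1.0
```

Call:
jog_arm --moves '[{"grip": -1, "translation": [0, 0, 0], "twist": [0, 0, 0]}, {"grip": -1, "translation": [0, 0, 0], "twist": [0, 0, 0]}]'

```text
clock: 6.93
eef_pos: [468.0, 61.8, 137.3]
tcp_rot: [3.138, -0.006, -2.709]
contact_force: [0.7, 0.6, -0.6]
opening: 1.005
```

```bash
cat >> look.py <<'E'
def headrect(K,d,c,h,z0=0):
    W=cloud(K,d); q=W[(W[...,2]>z0+h-4)&(W[...,2]<z0+h+6)]; q=q[np.hypot(q[:,0]-c[0],q[:,1]-c[1])<62]
    print("rect",np.round(np.hstack([np.array(a).ravel() for a in cv2.minAreaRect(q[:,:2].astype(np.float32))]),1),"mean",q.mean(0).round(1))
E
python3 - <<'E'
from look import *
K,s,p,d=look("w_club",[]); plan(s,[470,62.5,10],205)
headrect(K,d,(470,62),36)
E
```

```text
clock 6.93 pos [468.   61.8 137.3] yaw [ 179.81   -0.37 -155.21] q [ 0.13  0.24  2.03  0.    0.87 -1.88] F [ 0.7  0.6 -0.6] open 1.005
local dl mm [ -2.9  -0.6 127.3] twist [ 0.0034 -0.0064 -0.0036] rows@36 3.5366872244825482 rows rot@.11 0.07379077869165784
rect [469.5  62.5  84.6  36.3  24.7] mean [466.9  61.3  36.8]
```

View pics/w_club.png

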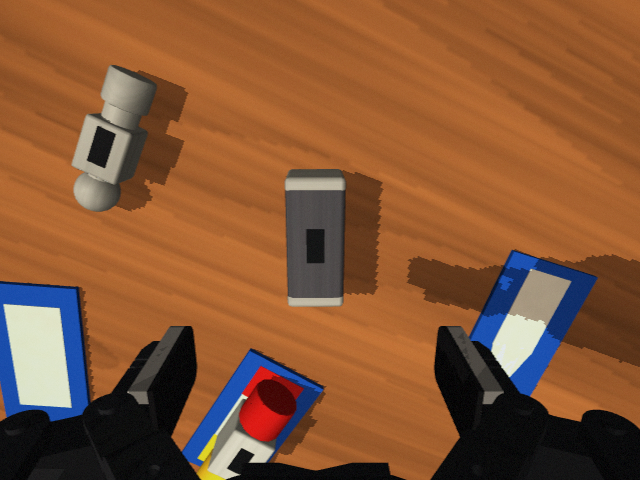

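Call:
jog_arm --moves '[{"grip": -1, "translation": [-0.002, -0.0005, 0.03], "twist": [0.003, -0.006, 0]}, {"grip": -1, "translation": [0, 0, 0.035], "twist": [0, 0, 0]}, {"grip": -1, "translation": [0, 0, 0.035], "twist": [0, 0, 0]}, {"grip": -1, "translation": [0, 0, 0.02], "twist": [0, 0, 0]}, {"grip": -1, "translation": [0, 0, 0.006], "twist": [0, 0, 0]}, {"grip": -1, "translation": [0, 0, 0], "twist": [0, 0, 0]}, {"grip": -1, "translation": [0, 0, 0], "twist": [0, 0, 0]}]'

```text
clock: 7.57
eef_pos: [471.2, 62.4, 12.8]
tcp_rot: [-3.141, 0.002, -2.707]
contact_force: [1.2, 1.0, 0.1]
opening: 0.999
```

Call:
jog_arm --moves '[{"grip": 0, "translation": [0, 0, 0], "twist": [0, 0, 0]}, {"grip": 0.2, "translation": [0, 0, 0], "twist": [0, 0, 0]}, {"grip": 1, "translation": [0, 0, 0], "twist": [0, 0, 0]}, {"grip": 1, "translation": [0, 0, 0], "twist": [0, 0, 0]}, {"grip": 1, "translation": [0, 0, 0], "twist": [0, 0, 0]}, {"grip": 1, "translation": [0, 0, 0], "twist": [0, 0, 0]}, {"grip": 1, "translation": [0, 0, 0], "twist": [0, 0, 0]}]'

```text
clock: 8.15
eef_pos: [471.4, 62.6, 13.5]
tcp_rot: [-3.141, 0.003, -2.706]
contact_force: [-1.0, 1.6, 11.3]
opening: 0.412
```

Call:
jog_arm --moves '[{"grip": 1, "translation": [0, 0, -0.015], "twist": [0, 0, 0]}, {"grip": 1, "translation": [0, 0, -0.025], "twist": [0, 0, 0]}, {"grip": 1, "translation": [0, 0, -0.03], "twist": [0, 0, 0]}, {"grip": 1, "translation": [0, 0, -0.01], "twist": [0, 0, 0]}, {"grip": 1, "translation": [0, 0, 0], "twist": [0, 0, 0]}]'

```text
clock: 8.57
eef_pos: [472.4, 62.6, 94.5]
tcp_rot: [-3.14, 0.006, -2.705]
contact_force: [0.9, 0.1, -7.7]
opening: 0.406
```

```bash
python3 - <<'E'
from look import *
K,s,p,d=look("w_club_l",[]); plan(s,[648.5,-85,90],200.1)
z=np.load("pics/w_club_l.npz"); T=intool(z,cloud(K,d))
for v in (310,330,350,370,390,410): print(v,T[v,300].round(1))
E
```

```text
clock 8.57 pos [472.4  62.6  94.5] yaw [-179.9     0.36 -155.01] q [ 0.13  0.31  2.07  0.    0.76 -1.88] F [ 0.9  0.1 -7.7] open 0.406
local dl mm [ -97.2 -208.1    5.4] twist [-0.0014  0.0064  0.0853] rows@36 6.382094900330293 rows rot@.11 0.7778693258359515
310 [ 18.7  -5.3 -23.5]
330 [ 11.9  -5.3 -24.2]
350 [  4.1  -5.5 -23.6]
370 [ -3.   -5.5 -24.5]
390 [-12.4  -5.7 -22.8]
410 [-20.4  -5.7 -23.3]
```

View pics/w_club_l.png

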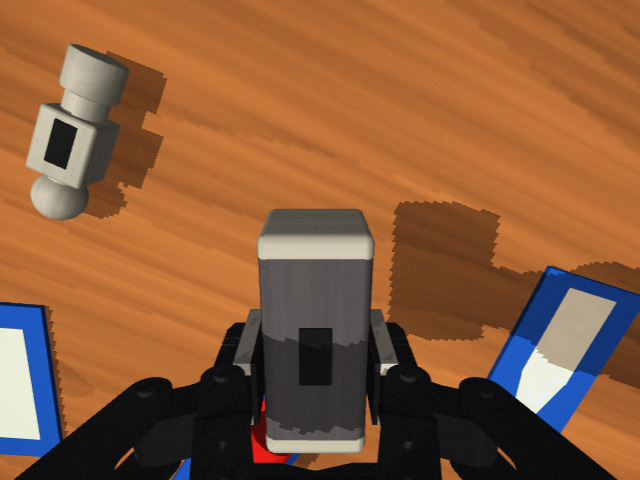

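Call:
jog_arm --moves '[{"grip": 1, "translation": [-0.0138, -0.0297, 0], "twist": [0, 0.006, 0]}, {"grip": 1, "translation": [-0.0138, -0.0297, 0], "twist": [0, 0, 0]}, {"grip": 1, "translation": [-0.0138, -0.0297, 0], "twist": [0, 0, 0]}, {"grip": 1, "translation": [-0.0138, -0.0297, 0], "twist": [0, 0, 0]}, {"grip": 1, "translation": [-0.0138, -0.0297, 0], "twist": [0, 0, 0]}, {"grip": 1, "translation": [-0.0138, -0.0297, 0], "twist": [0, 0, 0]}, {"grip": 1, "translation": [-0.0138, -0.0297, 0], "twist": [0, 0, 0]}, {"grip": 1, "translation": [0, 0, 0], "twist": [0, 0, 0.085]}, {"grip": 1, "translation": [0, 0, 0], "twist": [0, 0, 0]}, {"grip": 1, "translation": [0, 0, 0], "twist": [0, 0, 0]}]'

```text
clock: 9.45
eef_pos: [644.2, -85.1, 89.2]
tcp_rot: [3.14, -0.008, -2.789]
contact_force: [-0.5, -0.7, -7.0]
opening: 0.406
```

```bash
python3 - <<'E'
from look import *
K,s,p,d=look("w_club_b",[]); plan(s,[649.4,-84.7,18],200.1)
z=np.load("pics/w_club_l.npz"); k={a:z[a] for a in z}
w=pix2world(k,315.5,356.5,z["pos"][2]+23.6); print("eye in tool",intool(z,w))
E
```

```text
clock 9.45 pos [644.2 -85.1  89.2] yaw [ 179.9    -0.48 -159.8 ] q [-0.13  0.55  1.68 -0.    0.93 -2.05] F [-0.5 -0.7 -7. ] open 0.406
local dl mm [-5.6 -1.5 71.2] twist [ 0.0017 -0.0083  0.0017] rows@36 1.9830061054881456 rows rot@.11 0.07905951041614878
eye in tool [  1.57265331  -0.34672575 -23.60983131]
```

View pics/w_club_b.png

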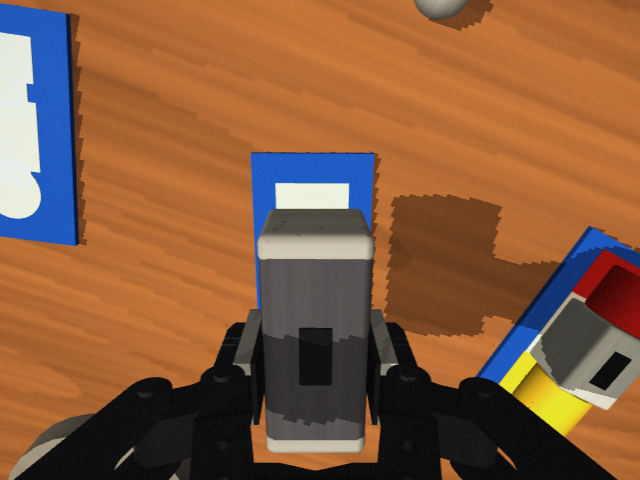

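```bash
python3 - <<'E'
from h import *
z=np.load("pics/w_club_b.npz"); K={k:z[k] for k in z}
fromedge(K,(250.5,153),(374.5,153))
g=cv2.imread("pics/w_club_b.png"); cv2.imwrite("pics/c2.png",cv2.resize(g[130:210,240:400],None,fx=5,fy=5,interpolation=cv2.INTER_NEAREST))
E
```

```text
corners [ 603.8 -137.1    4. ] [580.9 -74.8   4. ] len 66.5 centre [648.7 -85.2] ang 20.21
```

View pics/c2.png

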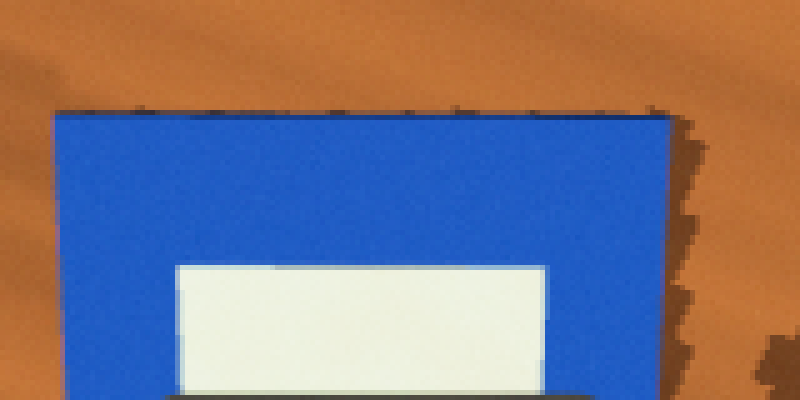

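Call:
jog_arm --moves '[{"grip": 1, "translation": [-0.0059, -0.0012, 0.015], "twist": [0.002, -0.008, 0.002]}, {"grip": 1, "translation": [0, 0, 0.025], "twist": [0, 0, 0]}, {"grip": 1, "translation": [0, 0, 0.02], "twist": [0, 0, 0]}, {"grip": 1, "translation": [0, 0, 0.006], "twist": [0, 0, 0]}, {"grip": 1, "translation": [0, 0, 0], "twist": [0, 0, 0]}, {"grip": 1, "translation": [0, 0, 0], "twist": [0, 0, 0]}]'

```text
clock: 10.0
eef_pos: [651.9, -84.0, 26.1]
tcp_rot: [-3.139, 0.003, -2.791]
contact_force: [0.5, -0.8, -5.8]
opening: 0.41
```

```bash
python3 - <<'E'
from look import *
plan(r.sense(),[650.2,-84.2,16.5],200.1)
E
```

```text
clock 10.0 pos [651.9 -84.   26.1] yaw [-179.87    0.18 -159.91] q [-0.13  0.64  1.69 -0.    0.81 -2.05] F [ 0.5 -0.8 -5.8] open 0.41
local dl mm [1.7 0.4 9.6] twist [-0.0022  0.0031 -0.0002] rows@36 0.27189604008591606 rows rot@.11 0.03456319955026251
```

Call:
jog_arm --moves '[{"grip": 1, "translation": [0.002, 0.0003, 0.004], "twist": [-0.002, 0.003, 0]}, {"grip": 1, "translation": [0, 0, 0.003], "twist": [0, 0, 0]}, {"grip": 1, "translation": [0, 0, 0.001], "twist": [0, 0, 0]}, {"grip": 1, "translation": [0, 0, 0], "twist": [0, 0, 0]}, {"grip": 1, "translation": [0, 0, 0], "twist": [0, 0, 0]}]'

```text
clock: 10.42
eef_pos: [650.5, -84.9, 18.4]
tcp_rot: [-3.141, 0.001, -2.792]
contact_force: [-1.0, 0.2, -5.9]
opening: 0.406
```

```bash
python3 - <<'E'
from look import *
plan(r.sense(),[650.2,-84.2,16.5],200.1)
E
```

```text
clock 10.42 pos [650.5 -84.9  18.4] yaw [-1.7995e+02  7.0000e-02 -1.5999e+02] q [-0.13  0.65  1.7  -0.    0.8  -2.05] F [-1.   0.2 -5.9] open 0.406
local dl mm [0.1 0.8 1.9] twist [-0.0009  0.0012 -0.0016] rows@36 0.058557644861178565 rows rot@.11 0.019866483148370747
```

Call:
jog_arm --moves '[{"grip": 1, "translation": [0, 0.0007, 0.002], "twist": [0, 0, 0]}, {"grip": 1, "translation": [0, 0, 0], "twist": [0, 0, 0]}, {"grip": 1, "translation": [0, 0, 0], "twist": [0, 0, 0]}]'

```text
clock: 10.67
eef_pos: [650.8, -84.7, 17.6]
tcp_rot: [-3.14, 0.002, -2.792]
contact_force: [-3.2, -1.4, 5.8]
opening: 0.404
```

Call:
jog_arm --moves '[{"grip": 0.1, "translation": [0, 0, 0], "twist": [0, 0, 0]}, {"grip": -0.1, "translation": [0, 0, 0], "twist": [0, 0, 0]}, {"grip": -0.3, "translation": [0, 0, 0], "twist": [0, 0, 0]}, {"grip": -0.5, "translation": [0, 0, 0], "twist": [0, 0, 0]}, {"grip": -0.5, "translation": [0, 0, -0.02], "twist": [0, 0, 0]}, {"grip": -1, "translation": [0, 0, -0.035], "twist": [0, 0, 0]}, {"grip": -1, "translation": [0, 0, -0.035], "twist": [0, 0, 0]}, {"grip": -1, "translation": [0, 0, -0.035], "twist": [0, 0, 0]}, {"grip": -1, "translation": [0, 0, 0], "twist": [0, 0, 0]}, {"grip": -1, "translation": [0, 0, 0], "twist": [0, 0, 0]}]'

```text
clock: 11.5
eef_pos: [651.7, -84.3, 143.8]
tcp_rot: [-3.139, 0.005, -2.792]
contact_force: [-0.7, -0.0, -0.5]
opening: 0.998
```

```bash
python3 - <<'E'
from look import *
K,s,p,d=look("w_club_p",[]); plan(s,[468.5,-75,150],179.5)
headrect(K,d,(649,-85),36,4)
print("board",blob(bluemask(p[:,:,::-1].copy()),K,4,(315,240)))
E
```

```text
clock 11.5 pos [651.7 -84.3 143.8] yaw [-179.83    0.31 -159.99] q [-0.13  0.49  1.64 -0.    1.01 -2.05] F [-0.7 -0.  -0.5] open 0.998
local dl mm [168.9  71.5  -7.3] twist [-0.0019  0.0058  0.358 ] rows@36 5.099710082589462 rows rot@.11 3.255034399434005
rect [649.1 -85.3  84.7  36.4  19.8] mean [646.5 -86.3  40.8]
board [648.7 -85.7 120.2  65.7  20. ]
```

View pics/w_club_p.png

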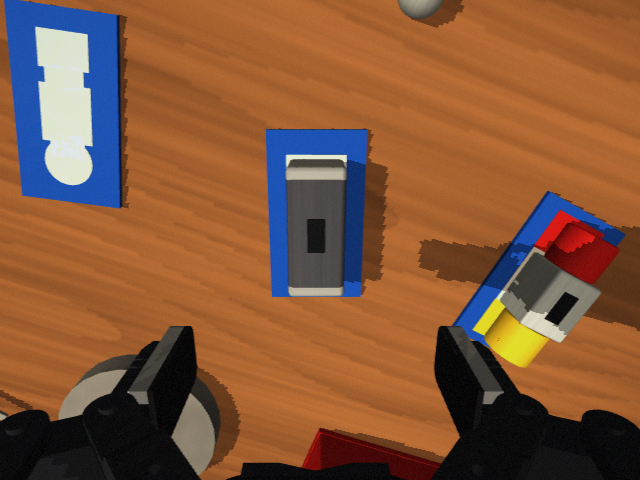

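The club head is within 1 mm and 0.3° of its outline. The ball-pein head is next.

Call:
jog_arm --moves '[{"grip": -1, "translation": [0.028, 0.0119, 0], "twist": [0, 0.006, 0]}, {"grip": -1, "translation": [0.028, 0.0119, 0], "twist": [0, 0, 0]}, {"grip": -1, "translation": [0.028, 0.0119, 0], "twist": [0, 0, 0]}, {"grip": -1, "translation": [0.028, 0.0119, 0], "twist": [0, 0, 0]}, {"grip": -1, "translation": [0.028, 0.0119, 0], "twist": [0, 0, 0]}, {"grip": -1, "translation": [0.028, 0.0119, 0], "twist": [0, 0, 0]}, {"grip": -1, "translation": [0, 0, 0], "twist": [0, 0, 0.09]}, {"grip": -1, "translation": [0, 0, 0], "twist": [0, 0, 0.09]}, {"grip": -1, "translation": [0, 0, 0], "twist": [0, 0, 0.09]}, {"grip": -1, "translation": [0, 0, 0], "twist": [0, 0, 0.09]}]'

```text
clock: 12.38
eef_pos: [466.5, -74.4, 140.3]
tcp_rot: [-3.14, -0.007, 3.126]
contact_force: [0.3, -0.8, -0.5]
opening: 0.998
```

Call:
jog_arm --moves '[{"grip": -1, "translation": [0, 0, 0], "twist": [0, 0, 0]}, {"grip": -1, "translation": [0, 0, 0], "twist": [0, 0, 0]}]'

```text
clock: 12.55
eef_pos: [466.8, -74.4, 140.6]
tcp_rot: [-3.14, -0.007, 3.134]
contact_force: [-0.4, -0.2, -0.5]
opening: 0.997
```

```bash
python3 - <<'E'
from look import *
K,s,p,d=look("w_ball",[]); plan(s,[468.5,-75.3,12],179)
headrect(K,d,(468,-75),28)
print("ball board",blob(bluemask(p[:,:,::-1].copy()),K,4,(600,300)))
E
```

```text
clock 12.55 pos [466.8 -74.4 140.6] yaw [-179.88   -0.39  179.54] q [-0.16  0.24  2.03 -0.    0.88 -1.72] F [-0.4 -0.2 -0.5] open 0.997
local dl mm [ -2.5  -0.6 128.6] twist [-0.0021 -0.0069  0.0094] rows@36 3.573603138532648 rows rot@.11 0.1075991923704655
rect [467.2 -75.7  27.6  86.3  88.7] mean [464.1 -75.8  27.8]
ball board [593.4  93.3  56.3  25.4  81.5]
```

View pics/w_ball.png

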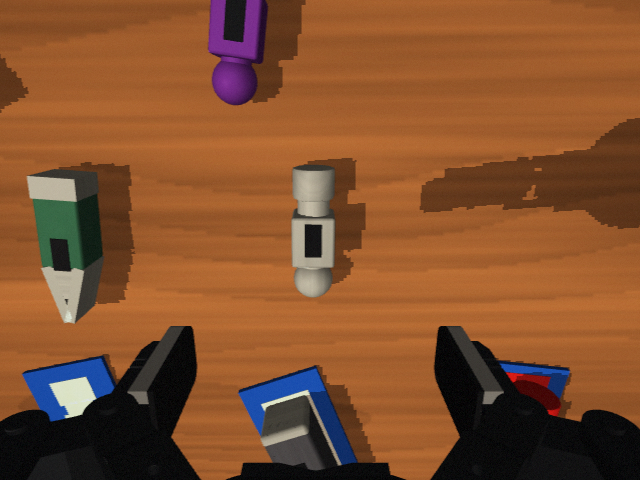

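```bash
python3 - <<'E'
from h import *
z=np.load("pics/w_ball.npz"); K={k:z[k] for k in z}
for c in [(313.5,240.5),(314,172),(313.5,280)]: print(pix2world(K,*c,28).round(1))
z=np.load("pics/w_ball.npz"); T=intool(z,pix2world(K,313.5,240.5,28)); print(T)
E
```

```text
[469.4 -75.6  28. ]
[425.6 -75.   28. ]
[496.9 -75.9  28. ]
[ -3.34466058  -0.97410671 112.61796831]
```

Call:
jog_arm --moves '[{"grip": -1, "translation": [-0.002, -0.001, 0.03], "twist": [-0.002, -0.007, 0.006]}, {"grip": -1, "translation": [0, 0, 0.035], "twist": [0, 0, 0]}, {"grip": -1, "translation": [0, 0, 0.035], "twist": [0, 0, 0]}, {"grip": -1, "translation": [0, 0, 0.02], "twist": [0, 0, 0]}, {"grip": -1, "translation": [0, 0, 0.005], "twist": [0, 0, 0]}, {"grip": -1, "translation": [0, 0, 0], "twist": [0, 0, 0]}, {"grip": -1, "translation": [0, 0, 0], "twist": [0, 0, 0]}]'

```text
clock: 13.18
eef_pos: [470.1, -75.7, 17.1]
tcp_rot: [-3.141, 0.002, 3.126]
contact_force: [0.9, 0.3, -0.2]
opening: 0.994
```

```bash
python3 - <<'E'
from look import *
plan(r.sense(),[469.4,-75.6,14],179.2)
E
```

```text
clock 13.18 pos [470.1 -75.7  17.1] yaw [-1.7998e+02  1.3000e-01  1.7910e+02] q [-0.16  0.46  2.1  -0.    0.58 -1.72] F [ 0.9  0.3 -0.2] open 0.994
local dl mm [0.7 0.1 3.1] twist [-0.0004  0.0023 -0.0018] rows@36 0.08936593758612615 rows rot@.11 0.02623051897148525
```

Call:
jog_arm --moves '[{"grip": 0, "translation": [0.0007, 0, 0.003], "twist": [0, 0.002, 0]}, {"grip": 0.2, "translation": [0, 0, 0], "twist": [0, 0, 0]}, {"grip": 0.5, "translation": [0, 0, 0], "twist": [0, 0, 0]}, {"grip": 1, "translation": [0, 0, 0], "twist": [0, 0, 0]}, {"grip": 1, "translation": [0, 0, 0], "twist": [0, 0, 0]}, {"grip": 1, "translation": [0, 0, 0], "twist": [0, 0, 0]}, {"grip": 1, "translation": [0, 0, 0], "twist": [0, 0, 0]}, {"grip": 1, "translation": [0, 0, 0], "twist": [0, 0, 0]}]'

```text
clock: 13.85
eef_pos: [469.5, -75.8, 14.6]
tcp_rot: [-3.141, 0.001, 3.125]
contact_force: [-1.2, 0.3, 9.8]
opening: 0.311
```

Call:
jog_arm --moves '[{"grip": 1, "translation": [0, 0, -0.015], "twist": [0, 0, 0]}, {"grip": 1, "translation": [0, 0, -0.025], "twist": [0, 0, 0]}, {"grip": 1, "translation": [0, 0, -0.03], "twist": [0, 0, 0]}, {"grip": 1, "translation": [0, 0, -0.02], "twist": [0, 0, 0]}, {"grip": 1, "translation": [0, 0, 0], "twist": [0, 0, 0]}]'

```text
clock: 14.27
eef_pos: [471.3, -76.0, 107.2]
tcp_rot: [-3.14, 0.006, 3.125]
contact_force: [0.6, -0.5, -3.7]
opening: 0.309
```

```bash
python3 - <<'E'
from look import *
K,s,p,d=look("w_ball_l",[]); plan(s,[636.7,-259.6,100],192.4)
z=np.load("pics/w_ball_l.npz"); T=intool(z,cloud(K,d))
for v in (310,330,350,370,390,410): print(v,T[v,296].round(1),T[v,316].round(1))
E
```

```text
clock 14.27 pos [471.3 -76.  107.2] yaw [-179.93    0.35  179.04] q [-0.16  0.29  2.06 -0.    0.79 -1.72] F [ 0.6 -0.5 -3.7] open 0.309
local dl mm [-168.4 -180.8    8.5] twist [-0.002   0.006  -0.2331] rows@36 6.867181145115889 rows rot@.11 2.1203226547433505
310 [ 13.6  -6.5 -14. ] [ 14.2   0.4 -15.1]
330 [  5.9  -6.6 -14.2] [  6.6   0.4 -15.3]
350 [ -2.1  -6.7 -14.3] [ -2.1   0.4 -14.2]
370 [-10.7  -6.9 -14. ] [-10.5   0.4 -14.2]
390 [-23.   -7.2  -9.4] [-21.9   0.4 -10.7]
410 [-31.   -7.3 -10.9] [-28.6   0.4 -13.7]
```

View pics/w_ball_l.png

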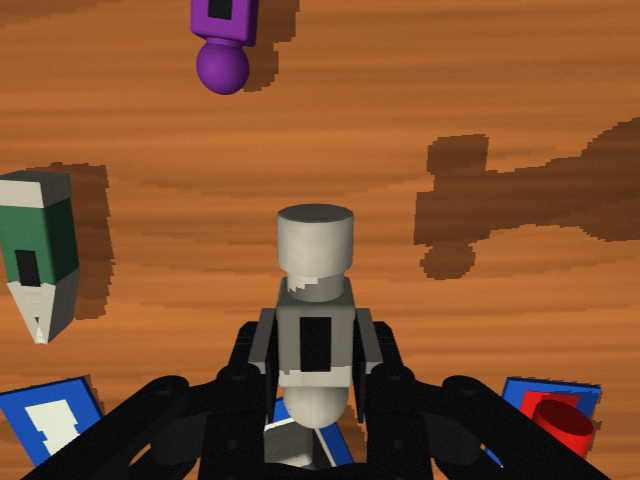

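Call:
jog_arm --moves '[{"grip": 1, "translation": [-0.0212, -0.0226, 0.001], "twist": [-0.002, 0.006, 0]}, {"grip": 1, "translation": [-0.0212, -0.0226, 0], "twist": [0, 0, 0]}, {"grip": 1, "translation": [-0.0212, -0.0226, 0], "twist": [0, 0, 0]}, {"grip": 1, "translation": [-0.0212, -0.0226, 0], "twist": [0, 0, 0]}, {"grip": 1, "translation": [-0.0212, -0.0226, 0], "twist": [0, 0, 0]}, {"grip": 1, "translation": [-0.0212, -0.0226, 0], "twist": [0, 0, 0]}, {"grip": 1, "translation": [-0.0212, -0.0226, 0], "twist": [0, 0, 0]}, {"grip": 1, "translation": [-0.0212, -0.0226, 0], "twist": [0, 0, 0]}, {"grip": 1, "translation": [0, 0, 0], "twist": [0, 0, -0.117]}, {"grip": 1, "translation": [0, 0, 0], "twist": [0, 0, -0.116]}]'

```text
clock: 15.15
eef_pos: [635.4, -260.4, 98.6]
tcp_rot: [3.137, -0.007, -2.922]
contact_force: [-0.4, -0.0, -4.3]
opening: 0.309
```

Call:
jog_arm --moves '[{"grip": 1, "translation": [0, 0, 0], "twist": [0, 0, 0]}, {"grip": 1, "translation": [0, 0, 0], "twist": [0, 0, 0]}]'

```text
clock: 15.32
eef_pos: [634.4, -258.8, 99.4]
tcp_rot: [3.137, -0.008, -2.929]
contact_force: [0.2, 1.3, -4.0]
opening: 0.31
```

```bash
python3 - <<'E'
from look import *
K,s,p,d=look("w_ball_b",[]); plan(s,[636.7,-259.6,18],192.4)
z=np.load("pics/w_ball_l.npz"); k={a:z[a] for a in z}
w=pix2world(k,316,344.5,z["pos"][2]+14.2); print("eye in tool",intool(z,w))
cv2.imwrite("pics/c3.png",cv2.resize(p[130:220,230:400,::-1],None,fx=4.5,fy=4.5,interpolation=cv2.INTER_NEAREST))
E
```

```text
clock 15.32 pos [ 634.4 -258.8   99.4] yaw [ 179.73   -0.44 -167.82] q [-0.39  0.58  1.59 -0.    0.98 -2.17] F [ 0.2  1.3 -4. ] open 0.31
local dl mm [-2.7 -1.7 81.4] twist [ 0.0047 -0.0078 -0.0038] rows@36 2.2619564074869345 rows rot@.11 0.08958606382923485
eye in tool [  0.10261891   0.38753284 -14.20140247]
```

View pics/w_ball_b.png

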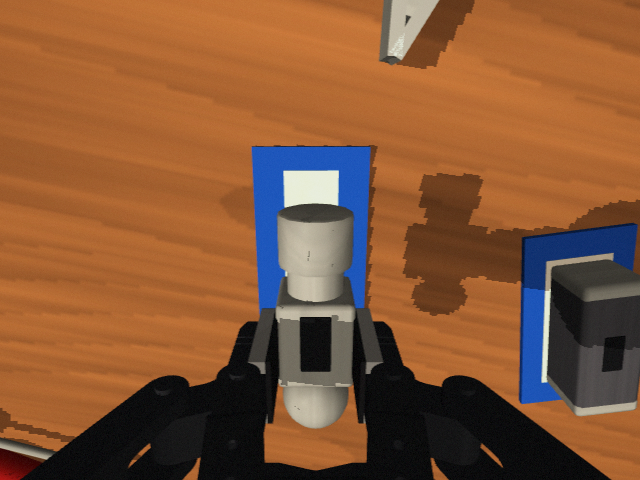

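View pics/c3.png

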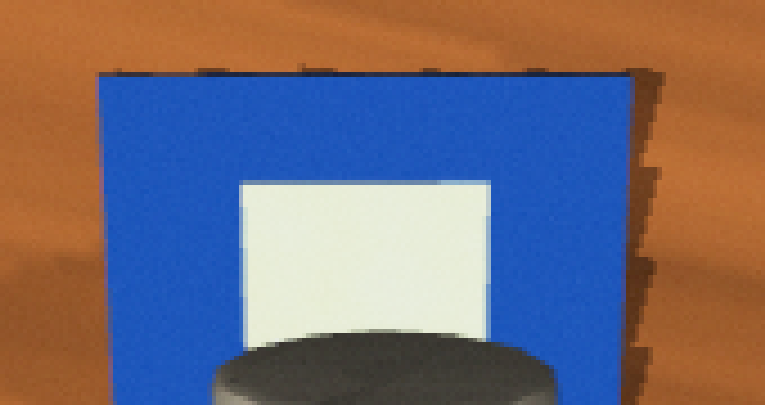

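```bash
cat >> h.py <<'E'
def tcpfor(centre,yawdeg,off):
    a=np.deg2rad(yawdeg); return np.array(centre)-off[0]*np.array([np.cos(a),np.sin(a)])-off[1]*np.array([np.sin(a),-np.cos(a)])
E
python3 - <<'E'
from h import *
z=np.load("pics/w_ball_b.npz"); K={k:z[k] for k in z}
fromedge(K,(251.8,146.7),(370.7,146.7))
t=tcpfor((636.6,-259.6),192.3,(0.1,.4)); print(t)
E
```

```text
corners [ 584.9 -305.3    4. ] [ 571.  -240.5    4. ] len 66.3 centre [ 636.6 -260.3] ang 12.17
[ 636.78291671 -259.96951519]
```

Call:
jog_arm --moves '[{"grip": 1, "translation": [-0.001, -0.002, 0.02], "twist": [0.005, -0.008, -0.003]}, {"grip": 1, "translation": [0, 0, 0.025], "twist": [0, 0, 0]}, {"grip": 1, "translation": [0, 0, 0.02], "twist": [0, 0, 0]}, {"grip": 1, "translation": [0, 0, 0.01], "twist": [0, 0, 0]}, {"grip": 1, "translation": [0, 0, 0], "twist": [0, 0, 0]}, {"grip": 1, "translation": [0, 0, 0], "twist": [0, 0, 0]}]'

```text
clock: 15.87
eef_pos: [636.9, -260.8, 26.5]
tcp_rot: [-3.14, 0.002, -2.923]
contact_force: [0.5, -0.8, -2.9]
opening: 0.309
```

```bash
python3 - <<'E'
from look import *
plan(r.sense(),[636.8,-260.4,17.8],192.3)
E
```

```text
clock 15.87 pos [ 636.9 -260.8   26.5] yaw [-1.7991e+02  1.2000e-01 -1.6750e+02] q [-0.39  0.67  1.62 -0.    0.85 -2.18] F [ 0.5 -0.8 -2.9] open 0.309
local dl mm [0.  0.4 8.7] twist [-0.0016  0.0021  0.0035] rows@36 0.2408204121205345 rows rot@.11 0.039804901691733945
```

Call:
jog_arm --moves '[{"grip": 1, "translation": [0.0005, 0.0004, 0.005], "twist": [-0.002, 0.002, 0.004]}, {"grip": 1, "translation": [0, 0, 0.003], "twist": [0, 0, 0]}, {"grip": 1, "translation": [0, 0, 0.0005], "twist": [0, 0, 0]}, {"grip": 1, "translation": [0, 0, 0], "twist": [0, 0, 0]}, {"grip": 1, "translation": [0, 0, 0], "twist": [0, 0, 0]}]'

```text
clock: 16.28
eef_pos: [636.9, -260.9, 18.8]
tcp_rot: [-3.141, 0.002, -2.927]
contact_force: [0.3, 0.1, -1.6]
opening: 0.31
```

```bash
python3 - <<'E'
from look import *
plan(r.sense(),[636.8,-260.4,17.8],192.3)
E
```

```text
clock 16.28 pos [ 636.9 -260.9   18.8] yaw [-1.7996e+02  9.0000e-02 -1.6768e+02] q [-0.39  0.68  1.62  0.    0.84 -2.18] F [ 0.3  0.1 -1.6] open 0.31
local dl mm [-0.   0.5  1. ] twist [-0.0007  0.0016  0.0004] rows@36 0.03069406930167588 rows rot@.11 0.016544776922203724
```

Call:
jog_arm --moves '[{"grip": 1, "translation": [0, 0.0003, 0.001], "twist": [0, 0, 0]}, {"grip": 1, "translation": [0, 0, 0], "twist": [0, 0, 0]}, {"grip": 0.3, "translation": [0, 0, 0], "twist": [0, 0, 0]}, {"grip": 0.1, "translation": [0, 0, 0], "twist": [0, 0, 0]}, {"grip": -0.1, "translation": [0, 0, 0], "twist": [0, 0, 0]}, {"grip": -0.4, "translation": [0, 0, 0], "twist": [0, 0, 0]}, {"grip": -0.4, "translation": [0, 0, -0.02], "twist": [0, 0, 0]}, {"grip": -1, "translation": [0, 0, -0.035], "twist": [0, 0, 0]}, {"grip": -1, "translation": [0, 0, -0.035], "twist": [0, 0, 0]}, {"grip": -1, "translation": [0, 0, -0.035], "twist": [0, 0, 0]}]'

```text
clock: 17.12
eef_pos: [636.0, -260.3, 143.1]
tcp_rot: [3.141, 0.0, -2.926]
contact_force: [0.7, 0.8, -0.3]
opening: 1.001
```

Call:
jog_arm --moves '[{"grip": -1, "translation": [0, 0, 0], "twist": [0, 0, 0]}, {"grip": -1, "translation": [0, 0, 0], "twist": [0, 0, 0]}]'

```text
clock: 17.28
eef_pos: [638.0, -261.1, 144.9]
tcp_rot: [-3.139, 0.005, -2.926]
contact_force: [-0.3, 0.5, -0.7]
opening: 1.003
```

```bash
python3 - <<'E'
from look import *
K,s,p,d=look("w_ball_p",[]); plan(s,[478,-239,145],176)
headrect(K,d,(637,-260),28,4)
print("board",blob(bluemask(p[:,:,::-1].copy()),K,4,(315,240)))
print("eye@",pix2world(K,315,240,32))
E
```

```text
clock 17.28 pos [ 638.  -261.1  144.9] yaw [-179.83    0.29 -167.67] q [-0.39  0.53  1.56  0.    1.04 -2.18] F [-0.3  0.5 -0.7] open 1.003
local dl mm [151.6  55.8  -1. ] twist [-0.0023  0.0055  0.285 ] rows@36 4.48617147418448 rows rot@.11 2.5917913296086814
rect [ 634.6 -261.6   86.4   27.8   13.2] mean [ 631.5 -262.1   31.8]
board [ 636.4 -260.5  120.3   65.9   12.3]
eye@ [ 641.65938333 -260.95361543   32.        ]
```

View pics/w_ball_p.png

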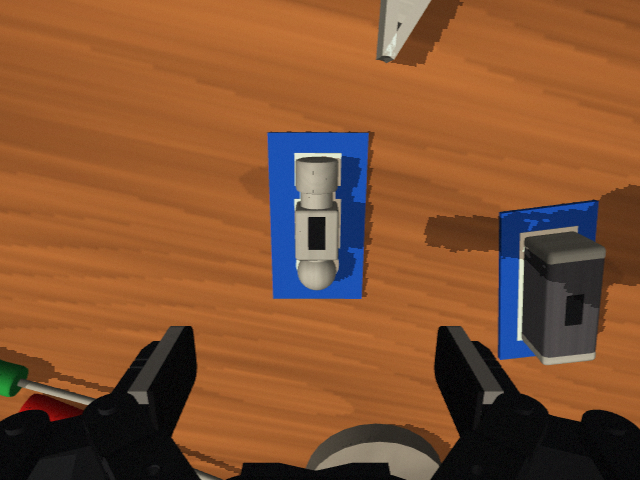

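The ball-pein head is about 1 mm off its outline, with its eye at (317,233). Next is the pein head.

Call:
jog_arm --moves '[{"grip": -1, "translation": [0.0302, 0.0112, 0], "twist": [-0.002, 0.006, 0]}, {"grip": -1, "translation": [0.0302, 0.0112, 0], "twist": [0, 0, 0]}, {"grip": -1, "translation": [0.0302, 0.0112, 0], "twist": [0, 0, 0]}, {"grip": -1, "translation": [0.0302, 0.0112, 0], "twist": [0, 0, 0]}, {"grip": -1, "translation": [0.0302, 0.0112, 0], "twist": [0, 0, 0]}, {"grip": -1, "translation": [0, 0, 0], "twist": [0, 0, 0.096]}, {"grip": -1, "translation": [0, 0, 0], "twist": [0, 0, 0.096]}, {"grip": -1, "translation": [0, 0, 0], "twist": [0, 0, 0.096]}, {"grip": -1, "translation": [0, 0, 0], "twist": [0, 0, 0]}, {"grip": -1, "translation": [0, 0, 0], "twist": [0, 0, 0]}]'

```text
clock: 18.17
eef_pos: [476.1, -237.7, 141.6]
tcp_rot: [3.14, -0.008, 3.072]
contact_force: [-0.3, -0.3, 0.3]
opening: 0.999
```

```bash
python3 - <<'E'
from look import *
K,s,p,d=look("w_pein",[]); plan(s,[478,-239,17],176)
headrect(K,d,(478,-239),28)
cv2.imwrite("pics/c4.png",cv2.resize(p[140:320,230:400,::-1],None,fx=3,fy=3,interpolation=cv2.INTER_NEAREST))
E
```

```text
clock 18.17 pos [ 476.1 -237.7  141.6] yaw [179.93  -0.43 176.  ] q [-0.46  0.32  1.91 -0.    0.92 -1.96] F [-0.3 -0.3  0.3] open 0.999
local dl mm [ -3.   -1.4 124.6] twist [ 0.0012 -0.0076 -0.0001] rows@36 3.46097647531141 rows rot@.11 0.06989290018992325
rect [ 477.3 -239.6   28.2  100.7   85. ] mean [ 467.9 -238.7   29. ]
```

View pics/w_pein.png

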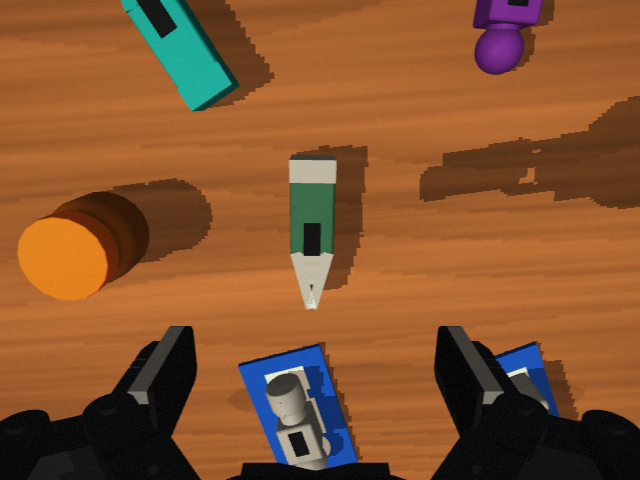

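View pics/c4.png

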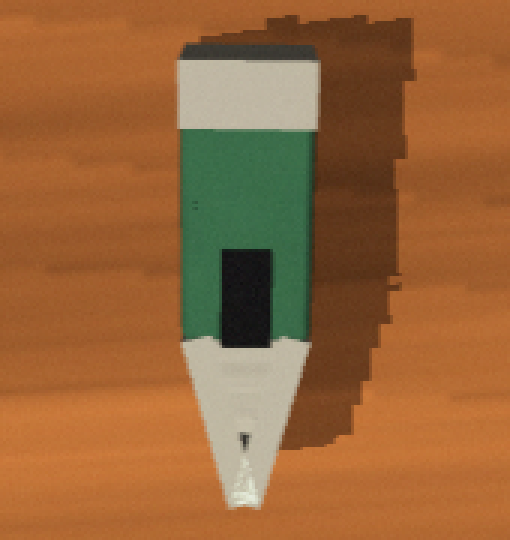

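Call:
jog_arm --moves '[{"grip": -1, "translation": [0.001, -0.0017, 0.03], "twist": [0, -0.007, 0.01]}, {"grip": -1, "translation": [0, 0, 0.035], "twist": [0, 0, 0]}, {"grip": -1, "translation": [0, 0, 0.035], "twist": [0, 0, 0]}, {"grip": -1, "translation": [0, 0, 0.02], "twist": [0, 0, 0]}, {"grip": -1, "translation": [0, 0, 0.006], "twist": [0, 0, 0]}, {"grip": -1, "translation": [0, 0, 0], "twist": [0, 0, 0]}, {"grip": -1, "translation": [0, 0, 0], "twist": [0, 0, 0]}]'

```text
clock: 18.8
eef_pos: [476.1, -239.7, 17.2]
tcp_rot: [3.141, 0.001, 3.06]
contact_force: [-0.8, 0.5, 0.2]
opening: 0.999
```

```bash
python3 - <<'E'
from look import *
z=np.load("pics/w_pein.npz"); K={k:z[k] for k in z}
print("eye",pix2world(K,312.3,239.3,28),"ends",pix2world(K,313,160,28),pix2world(K,311.7,309,28))
plan(r.sense(),[476.3,-239.4,14],175.4)
E
```

```text
eye [ 477.93779871 -239.32096758   28.        ] ends [ 427.66400672 -235.28584101   28.        ] [ 527.60763315 -243.29720052   28.        ]
clock 18.8 pos [ 476.1 -239.7   17.2] yaw [1.7998e+02 8.0000e-02 1.7532e+02] q [-0.47  0.51  1.98  0.    0.65 -1.96] F [-0.8  0.5  0.2] open 0.999
local dl mm [-0.2  0.4  3.2] twist [ 0.0004  0.0015 -0.0013] rows@36 0.08929999737989014 rows rot@.11 0.018409942925634745
```

Call:
jog_arm --moves '[{"grip": 0, "translation": [0, 0.0003, 0.003], "twist": [0, 0.001, 0]}, {"grip": 0.2, "translation": [0, 0, 0], "twist": [0, 0, 0]}, {"grip": 0.5, "translation": [0, 0, 0], "twist": [0, 0, 0]}, {"grip": 1, "translation": [0, 0, 0], "twist": [0, 0, 0]}, {"grip": 1, "translation": [0, 0, 0], "twist": [0, 0, 0]}, {"grip": 1, "translation": [0, 0, 0], "twist": [0, 0, 0]}, {"grip": 1, "translation": [0, 0, 0], "twist": [0, 0, 0]}, {"grip": 1, "translation": [0, 0, 0], "twist": [0, 0, 0]}]'

```text
clock: 19.47
eef_pos: [476.2, -239.7, 14.8]
tcp_rot: [-3.141, 0.002, 3.059]
contact_force: [-1.7, 0.3, 8.6]
opening: 0.309
```

Call:
jog_arm --moves '[{"grip": 1, "translation": [0, 0, -0.015], "twist": [0, 0, 0]}, {"grip": 1, "translation": [0, 0, -0.025], "twist": [0, 0, 0]}, {"grip": 1, "translation": [0, 0, -0.03], "twist": [0, 0, 0]}, {"grip": 1, "translation": [0, 0, -0.02], "twist": [0, 0, 0]}, {"grip": 1, "translation": [0, 0, 0], "twist": [0, 0, 0]}]'

```text
clock: 19.88
eef_pos: [477.9, -240.5, 107.7]
tcp_rot: [-3.14, 0.006, 3.059]
contact_force: [0.9, -0.9, -4.0]
opening: 0.311
```

```bash
python3 - <<'E'
from look import *
K,s,p,d=look("w_pein_l",[]); plan(s,[480.5,234.5,110],187.2)
z=np.load("pics/w_pein_l.npz"); T=intool(z,cloud(K,d))
for v in (310,330,350,370,390,410): print(v,T[v,296].round(1),T[v,316].round(1))
E
```

```text
clock 19.88 pos [ 477.9 -240.5  107.7] yaw [-179.88    0.36  175.26] q [-0.47  0.37  1.94  0.    0.83 -1.96] F [ 0.9 -0.9 -4. ] open 0.311
local dl mm [ 36.6 473.5  -3.5] twist [-0.0027  0.0061 -0.2084] rows@36 13.19355139339628 rows rot@.11 1.895610274070013
310 [ 13.3  -6.4 -13.3] [ 13.6   0.5 -13.9]
330 [  5.6  -6.5 -13.5] [  6.4   0.5 -14.9]
350 [ -2.6  -6.7 -13.5] [ -2.1   0.5 -14.1]
370 [-11.1  -6.8 -13.4] [ -9.8   0.5 -15.1]
390 [-19.4  -6.9 -13.9] [-19.7   0.5 -13.4]
410 [-28.5  -7.  -13.8] [-27.2   0.5 -15.3]
```

View pics/w_pein_l.png

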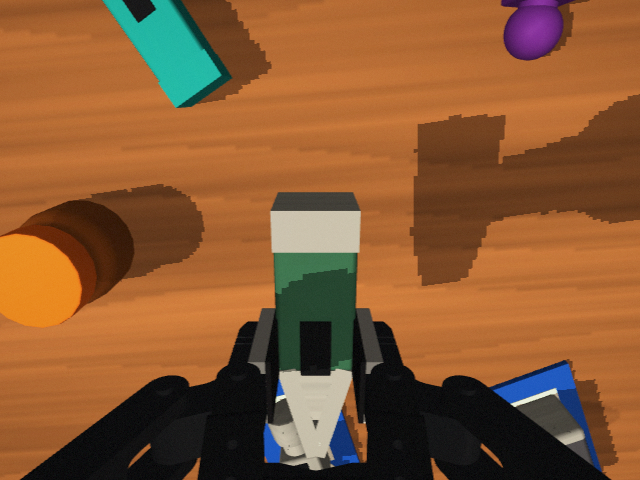

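Call:
jog_arm --moves '[{"grip": 1, "translation": [0.0026, 0.025, 0], "twist": [-0.003, 0.006, 0]}, {"grip": 1, "translation": [0.0026, 0.034, 0], "twist": [0, 0, 0]}, {"grip": 1, "translation": [0.0026, 0.034, 0], "twist": [0, 0, 0]}, {"grip": 1, "translation": [0.0026, 0.034, 0], "twist": [0, 0, 0]}, {"grip": 1, "translation": [0.0026, 0.034, 0], "twist": [0, 0, 0]}, {"grip": 1, "translation": [0.0026, 0.034, 0], "twist": [0, 0, 0]}, {"grip": 1, "translation": [0.0026, 0.034, 0], "twist": [0, 0, 0]}, {"grip": 1, "translation": [0.0026, 0.034, 0], "twist": [0, 0, 0]}, {"grip": 1, "translation": [0.0026, 0.034, 0], "twist": [0, 0, 0]}, {"grip": 1, "translation": [0.0026, 0.034, 0], "twist": [0, 0, 0]}]'

```text
clock: 20.77
eef_pos: [475.7, 94.1, 103.4]
tcp_rot: [3.139, -0.008, 3.059]
contact_force: [0.2, 0.1, -3.6]
opening: 0.309
```

```bash
python3 - <<'E'
from look import *
plan(r.sense(),[480.5,234.5,110],187.2)
E
```

```text
clock 20.77 pos [475.7  94.1 103.4] yaw [179.85  -0.44 175.26] q [ 0.19  0.31  2.03  0.01  0.8  -1.3 ] F [ 0.2  0.1 -3.6] open 0.309
local dl mm [  6.9 140.3  -6.1] twist [ 0.0034 -0.0074 -0.2084] rows@36 3.9069351326752693 rows rot@.11 1.8963869427317124
```

Call:
jog_arm --moves '[{"grip": 1, "translation": [0.0017, 0.035, -0.002], "twist": [0.003, -0.007, 0]}, {"grip": 1, "translation": [0.0017, 0.035, -0.002], "twist": [0, 0, 0]}, {"grip": 1, "translation": [0.0017, 0.035, -0.001], "twist": [0, 0, 0]}, {"grip": 1, "translation": [0.0017, 0.035, 0], "twist": [0, 0, 0]}, {"grip": 1, "translation": [0, 0, 0], "twist": [0, 0, -0.104]}, {"grip": 1, "translation": [0, 0, 0], "twist": [0, 0, -0.104]}, {"grip": 1, "translation": [0, 0, 0], "twist": [0, 0, 0]}, {"grip": 1, "translation": [0, 0, 0], "twist": [0, 0, 0]}, {"grip": 1, "translation": [0, 0, 0], "twist": [0, 0, 0]}]'

```text
clock: 21.52
eef_pos: [481.4, 232.1, 109.2]
tcp_rot: [-3.141, 0.0, -3.02]
contact_force: [0.4, -1.2, -3.4]
opening: 0.304
```

```bash
python3 - <<'E'
from look import *
K,s,p,d=look("w_pein_b",[]); plan(s,[480.5,234.5,18],187.2)
z=np.load("pics/w_pein_l.npz"); k={a:z[a] for a in z}
w=pix2world(k,316,348.5,z["pos"][2]+14); print("eye in tool",intool(z,w))
w=pix2world(k,316,211,z["pos"][2]+14); print("face in tool",intool(z,w))
cv2.imwrite("pics/c5.png",cv2.resize(p[130:220,230:400,::-1],None,fx=4.5,fy=4.5,interpolation=cv2.INTER_NEAREST))
E
```

```text
clock 21.52 pos [481.4 232.1 109.2] yaw [-179.97    0.   -173.04] q [ 0.45  0.37  1.93 -0.    0.84 -1.24] F [ 0.4 -1.2 -3.4] open 0.304
local dl mm [ 0.6  2.5 91.2] twist [-0.0005  0.     -0.0042] rows@36 2.533999187531332 rows rot@.11 0.03841902236042389
eye in tool [ -1.62117043   0.48324713 -13.9909827 ]
face in tool [ 48.77243566   0.43280164 -14.31102142]
```

View pics/w_pein_b.png

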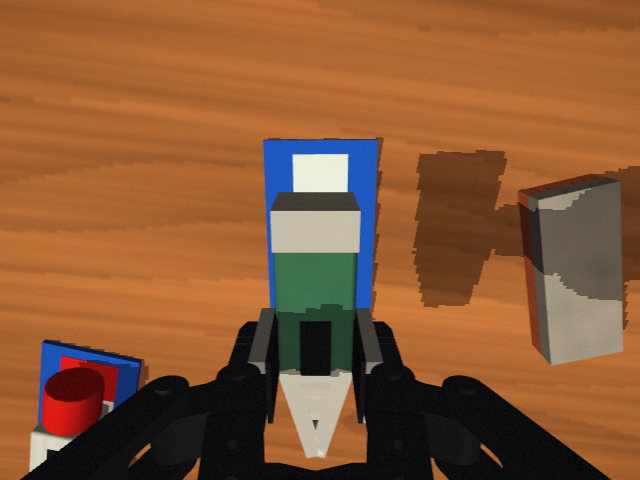

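View pics/c5.png

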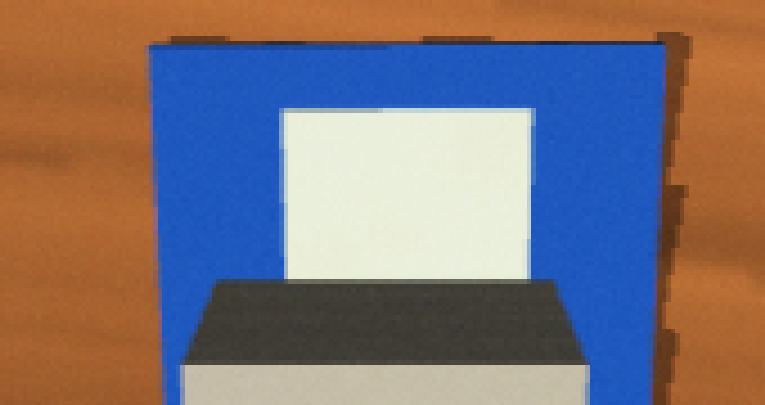

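```bash
python3 - <<'E'
from look import *
z=np.load("pics/w_pein_b.npz"); K={k:z[k] for k in z}
fromedge(K,(263.1,140.2),(378,139.8))
for c in ((480.8,234.2),(480.5,234.5)):
    t=tcpfor(c,187.2,(-1.4,.45)); print(t); plan(r.sense(),[*t,18],187.2)
E
```

```text
corners [425.4 194.9   4. ] [417.2 260.6   4. ] len 66.2 centre [480.8 235.3] ang 7.17
[479.46743937 233.57808186]
clock 21.57 pos [481.6 232.2 109.5] yaw [-1.7998e+02  3.0000e-02 -1.7302e+02] q [ 0.45  0.37  1.93 -0.    0.84 -1.25] F [-0.2 -0.6 -3.1] open 0.307
local dl mm [ 2.   1.7 91.5] twist [-0.0004  0.0005 -0.0038] rows@36 2.5417357884336873 rows rot@.11 0.03515365802797274
[479.16743937 233.87808186]
clock 21.57 pos [481.6 232.2 109.5] yaw [-1.7998e+02  3.0000e-02 -1.7302e+02] q [ 0.45  0.37  1.93 -0.    0.84 -1.25] F [-0.2 -0.6 -3.1] open 0.307
local dl mm [ 2.3  2.  91.5] twist [-0.0004  0.0005 -0.0038] rows@36 2.5420890734454527 rows rot@.11 0.03515365802797274
```

Call:
jog_arm --moves '[{"grip": 1, "translation": [0.0028, 0.0027, 0.02], "twist": [0, 0, -0.004]}, {"grip": 1, "translation": [0, 0, 0.025], "twist": [0, 0, 0]}, {"grip": 1, "translation": [0, 0, 0.025], "twist": [0, 0, 0]}, {"grip": 1, "translation": [0, 0, 0.01], "twist": [0, 0, 0]}, {"grip": 1, "translation": [0, 0, 0], "twist": [0, 0, 0]}, {"grip": 1, "translation": [0, 0, 0], "twist": [0, 0, 0]}]'

```text
clock: 22.07
eef_pos: [479.0, 234.8, 30.1]
tcp_rot: [-3.141, 0.001, -3.014]
contact_force: [-0.6, -0.2, -3.0]
opening: 0.308
```

```bash
python3 - <<'E'
from look import *
plan(r.sense(),[479.4,234.6,18],187.2)
E
```

```text
clock 22.07 pos [479.  234.8  30.1] yaw [-1.7998e+02  4.0000e-02 -1.7267e+02] q [ 0.45  0.49  1.97 -0.    0.68 -1.24] F [-0.6 -0.2 -3. ] open 0.308
local dl mm [-0.4 -0.2 12.1] twist [-0.0003  0.0007  0.0022] rows@36 0.33730785695398136 rows rot@.11 0.021441180098419835
```

Call:
jog_arm --moves '[{"grip": 1, "translation": [-0.0002, -0.0002, 0.006], "twist": [0, 0, 0.002]}, {"grip": 1, "translation": [0, 0, 0.004], "twist": [0, 0, 0]}, {"grip": 1, "translation": [0, 0, 0.001], "twist": [0, 0, 0]}, {"grip": 1, "translation": [0, 0, 0], "twist": [0, 0, 0]}, {"grip": 1, "translation": [0, 0, 0], "twist": [0, 0, 0]}]'

```text
clock: 22.48
eef_pos: [479.4, 235.0, 19.5]
tcp_rot: [3.141, 0.002, -3.014]
contact_force: [0.1, -0.2, -4.1]
opening: 0.306
```

```bash
python3 - <<'E'
from look import *
plan(r.sense(),[479.4,234.6,18],187.2)
E
```

```text
clock 22.48 pos [479.4 235.   19.5] yaw [ 1.7999e+02  1.2000e-01 -1.7272e+02] q [ 0.45  0.51  1.97 -0.    0.65 -1.24] F [ 0.1 -0.2 -4.1] open 0.306
local dl mm [ 0.1 -0.4  1.5] twist [0.0001 0.0021 0.0015] rows@36 0.04222151734677799 rows rot@.11 0.022912993290948626
```

Call:
jog_arm --moves '[{"grip": 1, "translation": [0, -0.0003, 0.0017], "twist": [0, 0, 0]}, {"grip": 1, "translation": [0, 0, 0], "twist": [0, 0, 0]}, {"grip": 0.3, "translation": [0, 0, 0], "twist": [0, 0, 0]}, {"grip": 0.1, "translation": [0, 0, 0], "twist": [0, 0, 0]}, {"grip": -0.1, "translation": [0, 0, 0], "twist": [0, 0, 0]}, {"grip": -0.4, "translation": [0, 0, 0], "twist": [0, 0, 0]}, {"grip": -0.4, "translation": [0, 0, -0.02], "twist": [0, 0, 0]}, {"grip": -1, "translation": [0, 0, -0.035], "twist": [0, 0, 0]}, {"grip": -1, "translation": [0, 0, -0.035], "twist": [0, 0, 0]}, {"grip": -1, "translation": [0, 0, -0.035], "twist": [0, 0, 0]}]'

```text
clock: 23.32
eef_pos: [478.6, 234.4, 143.5]
tcp_rot: [-3.141, 0.001, -3.014]
contact_force: [0.6, 0.5, -0.3]
opening: 0.998
```

Call:
jog_arm --moves '[{"grip": -1, "translation": [0, 0, 0], "twist": [0, 0, 0]}, {"grip": -1, "translation": [0, 0, 0], "twist": [0, 0, 0]}]'

```text
clock: 23.48
eef_pos: [480.5, 235.3, 144.6]
tcp_rot: [3.14, 0.006, -3.014]
contact_force: [-0.5, -0.1, -0.0]
opening: 1.001
```

```bash
python3 - <<'E'
from look import *
K,s,p,d=look("w_pein_p",[]); plan(s,[400,380,230],187)
headrect(K,d,(481,235),28,4)
print("board",blob(bluemask(p[:,:,::-1].copy()),K,4,(315,240)))
E
```

```text
clock 23.48 pos [480.5 235.3 144.6] yaw [ 179.91    0.35 -172.71] q [ 0.45  0.31  1.91 -0.    0.91 -1.24] F [-0.5 -0.1 -0. ] open 1.001
local dl mm [ 61.  153.9 -85.6] twist [0.0015 0.0061 0.005 ] rows@36 5.176621569577833 rows rot@.11 0.07283624114114393
rect [480.7 235.4 100.6  28.2   7.6] mean [471.4 234.1  33. ]
board [480.4 234.9 119.8  65.6   7.3]
```

View pics/w_pein_p.png

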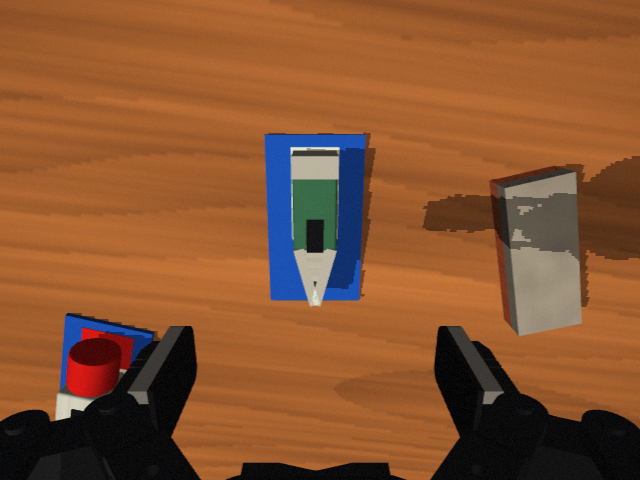

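The pein head is within 0.5 mm. I'll pull clear for a last overhead check.

Call:
jog_arm --moves '[{"grip": -1, "translation": [0, 0, -0.035], "twist": [0, 0, 0]}, {"grip": -1, "translation": [0, 0, -0.035], "twist": [0, 0, 0]}, {"grip": -1, "translation": [0.02, 0.03, -0.015], "twist": [0, 0, 0]}, {"grip": -1, "translation": [0.02, 0.03, 0], "twist": [0, 0, 0]}, {"grip": -1, "translation": [0.02, 0.03, 0], "twist": [0, 0, 0]}, {"grip": -1, "translation": [0.02, 0.03, 0], "twist": [0, 0, 0]}, {"grip": -1, "translation": [0.02, 0.03, 0], "twist": [0, 0, 0]}, {"grip": -1, "translation": [0.02, 0.03, 0], "twist": [0, 0, 0]}, {"grip": -1, "translation": [0.02, 0.03, 0], "twist": [0, 0, 0]}, {"grip": -1, "translation": [0.02, 0.03, 0], "twist": [0, 0, 0]}]'

```text
clock: 24.37
eef_pos: [287.9, 452.7, 225.3]
tcp_rot: [-3.139, -0.0, -3.014]
contact_force: [1.6, 0.0, 0.4]
opening: 1.001
```

Call:
jog_arm --moves '[{"grip": -1, "translation": [0.015, 0.03, 0], "twist": [0, 0, 0]}, {"grip": -1, "translation": [0.015, 0.03, 0], "twist": [0, 0, 0]}, {"grip": -1, "translation": [0, 0, 0], "twist": [0, 0, 0]}, {"grip": -1, "translation": [0, 0, 0], "twist": [0, 0, 0]}, {"grip": -1, "translation": [0, 0, 0], "twist": [0, 0, 0]}]'

```text
clock: 24.78
eef_pos: [252.0, 507.1, 225.4]
tcp_rot: [-3.139, 0.0, -3.014]
contact_force: [0.2, 0.3, -0.4]
opening: 1.0
```

```bash
python3 - <<'E'
from look import *
p,d=r.grab_frame("top"); K=r.calibration("top"); W=cloud(K,d)
cv2.imwrite("pics/topf.png",cv2.resize(p[120:360,90:570,::-1],None,fx=1.6,fy=1.6,interpolation=cv2.INTER_CUBIC))
bm=cv2.morphologyEx(bluemask(p[:,:,::-1].copy()).astype(np.uint8),cv2.MORPH_CLOSE,np.ones((3,3)))
for n,c,h in (("ball",(634,-259.5),28),("pein",(477.9,234.4),28),("club",(646.1,-85),36),("soft",(636.8,82.2),36)):
    print(n,c); headrect(K,d,c,h,4)
hm=(W[...,2]>9)&(d>0)
for n,px,h in [("stone",(128,253),25),("jar",(535,251),60),("purp",(395,322),28),("turq",(498,318),28)]: print(n,blob(hm,K,h/2,px))
# outlines from first picture
E
```

```text
ball (634, -259.5)
rect [ 631.2 -261.2   82.2   28.8   14.6] mean [ 631.9 -260.4   30.4]
pein (477.9, 234.4)
rect [478.5 234.4 100.   28.7   7.3] mean [471.2 233.5  31.1]
club (646.1, -85)
rect [646.9 -85.1  84.3  36.6  20.2] mean [647.3 -85.1  38.7]
soft (636.8, 82.2)
rect [639.3  81.7  33.7  98.5  82.9] mean [639.3  82.   38.4]
stone [478.8 391.1 113.9  48.9  21.1]
jar [ 468.5 -381.5   72.3   56.   -72.6]
purp [ 339.8 -118.    89.5   29.6   -8. ]
turq [ 341.9 -315.9  102.5   33.2   27.7]
```

View pics/topf.png

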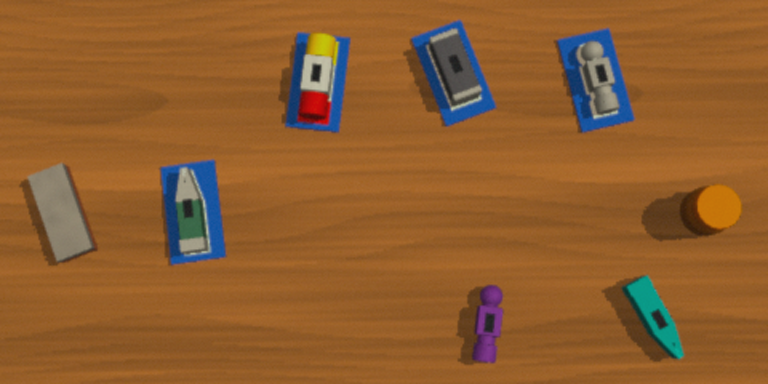

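```bash
python3 - <<'E'
from look import *
for n,(u,v),h,row in (("soft",(314.8,238.7),40,None),("ball",(316.7,233.2),32,None)):
    z=np.load(f"pics/w_{n}_p.npz"); K={k:z[k] for k in z}; print(n,pix2world(K,u,v,h).round(1))
    g=cv2.imread(f"pics/w_{n}_p.png"); cv2.imwrite(f"pics/c_{n}.png",cv2.resize(g[120:315,240:400],None,fx=3,fy=3,interpolation=cv2.INTER_NEAREST))
E
```

```text
soft [641.8  81.9  40. ]
ball [ 637.  -260.9   32. ]
```

View pics/c_soft.png

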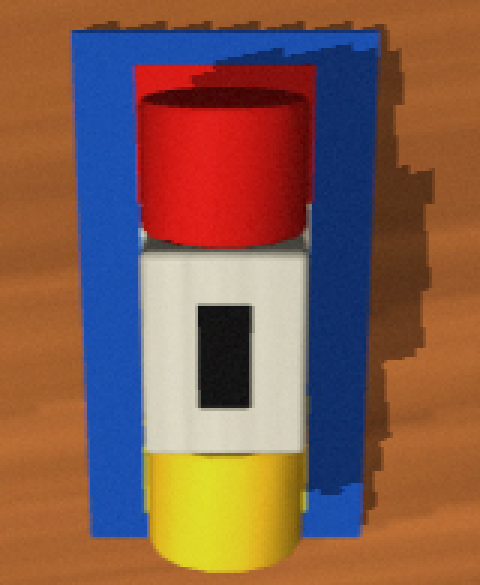

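View pics/c_ball.png

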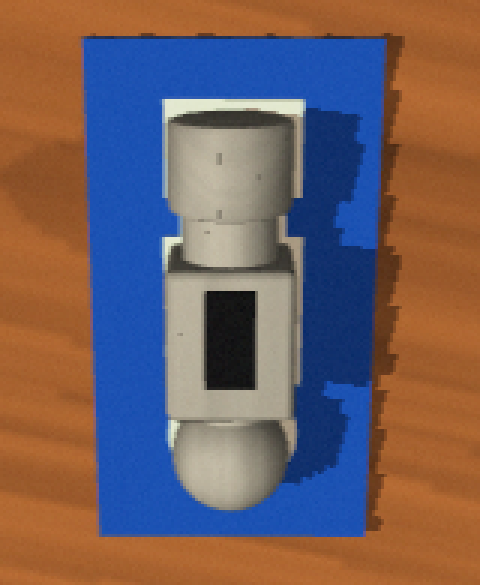

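```bash
python3 - <<'E'
from rig import r
print(r.sense()["clock"], r.sign_off())
E
```

```text
the job is handed in; nothing more can be done
24.8333 None
```

All four hammer heads are on their shadow boards, flat with the eye upwards, and I handed the job in at 24.8 s.

| Head | Centring error (wrist camera) | Alignment error |
|---|---|---|
| Pein | about 0.6 mm | about 0.3° |
| Club | about 0.6 mm | about 0.2° |
| Ball | about 0.7 mm | about 0.9° by depth fit |
| Soft | about 1.6 mm along its length | about 0.2° |

- **Overhead check:** After the arm pulled clear, the top camera agreed for club and pein to within 1 mm. It put soft about 2.5 mm off along its length.
- **Ball angle:** The top camera's depth fit read about 2° more than the outline. That fit is poor on the round end. The gripper was within 0.1° of the outline's angle at release, and the ball looked straight in the wrist picture.
- **Other objects:** The stone, the jar and the two look-alikes read where they started, to within about 0.6 mm, and nothing touched them.
- **Forces:** The highest force reading after any move was about 11 N, from the fingertips pressing on the bench while gripping the club.

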